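# Walk the heavy power pack home into its bracket

## Task

Slide the heavy power pack along the table into its aluminium bracket by walking it: push its rear face near the left and right corners in turn so that it swings ahead a little each time, and press it until its whole front is fully home and flat against the bracket's end plate. Push gently, with no more than about 20 N (pushing the middle takes more than is allowed), keep it flat on the table, and leave the bottle, the tray and the infusion pump where they stand.

Things in the scene. Friction and masses are not known exactly. Their poses are not given: they have to be found in the camera images.
- pack: Heavy power pack: plain grey steel case with black slots on top, 100 mm deep (x), 200 wide (y), 48 tall, about 3.6 kg. Origin at the centre of its underside, on the table; x points ahead, rear face (robot's side) at x = -50 mm, front at +50. Four rubber feet at x = +-24, y = +-44 mm. It starts 35 to 55 mm short of the end plate, turned up to 0.18 rad and up to 6 mm off line.
- pack_front_left (a point): Left (its +y) end of the pack's front face, 20 mm above the table; at x = +50 mm, y = +100 mm from the pack's origin.
- pack_front_right (a point): Right (its -y) end of the pack's front face, 20 mm above the table; at x = +50 mm, y = -100 mm from the pack's origin.
- bracket: Fixed aluminium U, open to the robot. Origin on the table at the middle of the end plate's inner face; x = the way in, y left. Plate 260 mm wide, 45 tall. Side rails 30 mm tall, inner faces at y = +-108 mm (8 mm play each side) over the 20 mm before the plate, then flaring out by 0.6 rad to y = +-136 where they end, 60 mm short of the plate.
- plate (a point): The middle of the end plate's inner face, 20 mm above the table; axes as the bracket's. The pack is home when both ends of its front face are at x = 0 of this point (within 4 mm).
- gel_bottle: Bystander: white bottle, 62 mm across, 170 mm tall, upright; origin at the centre of its underside. It stands 200 to 230 mm left (+y) of the bracket's middle.
- tray: Bystander: clear plastic open tray 120 x 90 mm (its x, y), 50 mm tall; origin at the centre of its underside. It stands 220 to 250 mm right (-y) of the bracket's middle.
- pump: Bystander: white infusion pump, 100 x 110 mm (its x, y), 152 mm tall; origin at the centre of its underside. It stands 310 to 350 mm left (+y) of the bracket's middle.
- pack_rear (a point): Middle of the pack's rear face, 24 mm up (x = -50 mm, y = 0 in the pack's frame). Dry friction: pushing here takes 25 to 30 N; pushing the rear face 10 to 20 mm in from a corner takes about 11 to 15 N and swings the pack about a point near the other side's feet (the pushed spot moves ahead and a third as much outwards; the case is smooth). Push low. Over 24 N is too hard.
Mind the look-alikes: they are no part of the job. Leave any red look-alike of the pack alone.

How it is judged:
On the way, in this order (a step that is already met when the one before it is completed fails the run):
1. the pack's front has entered well between the side rails, both ends within 20 mm of the end plate (x of each of pack_front_left, pack_front_right in the frame of plate above -0.02 m and y of pack_front_left in the frame of plate below 0.112 m and y of pack_front_right in the frame of plate above -0.112 m), for 0.1 s.
2. the pack's front is pressed against the end plate (over 2 N), both ends within 4 mm of it (x of each of pack_front_left, pack_front_right in the frame of plate above -0.004 m and contact force between pack and bracket above 2 N), for 0.1 s.
At the end, for the whole second after the job is handed in: The pack stands flat on the table between the bracket's rails, both ends of its front face within 4 mm of the end plate, at rest (x of each of pack_front_left, pack_front_right in the frame of plate above -0.004 m and y of pack_front_left in the frame of plate below 0.112 m and y of pack_front_right in the frame of plate above -0.112 m and angle between pack's own z axis and vertical below 0.03 rad and height (world z) of pack below 0.004 m and linear speed of pack below 0.01 m/s); the robot touches nothing.
It fails at once if the robot pushed the pack with more than 24 N (contact force between any of the fingers, the arm and pack above 24 N).
It fails at once if the pack was lifted by more than 8 mm or tipped by more than 0.1 rad (height (world z) of pack above 0.008 m or angle between pack's own z axis and vertical above 0.1 rad).
It fails at once if the bottle, the tray or the pump was moved by more than 15 mm (distance of any of gel_bottle, tray, pump from where it was at the start of the episode above 0.015 m).
It also fails if it takes over 72 s, if anything falls off the work surface, if the arm or the gripper's body presses on something with over 40 N, if the wrist force passes 120 N, or if a joint passes its speed limit or range.

## Robot

A 6-joint arm with a two-finger parallel gripper is mounted at the origin on the work surface. World frame = base frame: x ahead of the robot, y to its left, z up, the work surface at z = 0. Lengths are in m, angles in rad, forces in N, time in s.
With the tool pointing down it reaches from about 0.35 to 0.975 m from the base axis. Payload 4.9 kg.
Tool frame: the origin (TCP) lies on the centre line of the jaws, within the pads' length; the fingertips stand 14 mm ahead of it and the grasp point (between the pads) lies 5 mm behind it (manip.nose_length is the distance from the TCP to the fingertips, in m); z points along the fingers, y is the line along which they close (so a half turn about z gives the same grasp; the last joint's range is limited). The gripper opens to 85 mm and grips with 20 to 120 N. Pads are 22 mm wide; open, the fingers measure 114 mm over their backs; the gripper's body (76 mm by 85 mm) begins 54 mm behind the grasp point. The pads swing forward as they close: fully open they stand 13 mm farther back than shut.
Start: joints at [1.075, 0.053, 1.613, -0, 1.476, -0.119], TCP at [0.23, 0.581, 0.245] pointing down, gripper open.
Joint ranges: [-3.01, 3.01], [-1.01, 2.22], [0.06, 2.58], [-1.02, 4.17], [0.09, 2.62], [-3.14, 3.14]. Speed limits (rad/s): [2.57, 2.57, 3.14, 3.14, 3.14, 3.14].

## Interface

Orientations are given as a unit quaternion [w, x, y, z].
In Python, from plant import manip, imaging gives the robot as it stands.
- The arm moves only by the tool play_rows, never from a script. Its argument "commands" is a list of rows, each a list of 6 numbers: the shift along the tool's x, y, z in mm, then the turn, a rotation vector about the tool's x, y, z in degrees. A call has 1 to 5 rows; each row shifts and turns the commanded pose from where the row before left it, along the tool's axes as they then stand; what a row does not reach is not made up. A row lasts 1/12 s, in which the tool goes at most 41.7 mm and 7.16 degrees, less where a joint would pass 70% of its speed; a pose out of reach is approached as far as the arm can. A call is refused whole if a number of a shift passes 41.7 or a number of a turn 7.16, either way. A call with a gripper value outside its range is refused whole. "hand" is the finger opening in mm, from 0 to 85.4, set as the call begins (left out, the last holds). The fingers move at their own pace and stop on an object; the grip force is fixed at half the most. Time passes only in rows, so rows that do not move let the fingers close. It gives the time, the measured TCP pose, the force, the opening and the grip force at its end, in the units of the state.
- manip.state(): the state, without advancing time (a new reading comes with each control period).
- imaging.grab_frame(name): name is "side" or "top" or "wrist"; returns a dict with "image" (400x640x3 uint8, red, green, blue), "fx", "fy", "cx", "cy" (pixels), "R" (3x3) and "t" (3): a world point X has camera coordinates R X + t; the wrist camera has in their place "mount" (4x4, takes a point from camera to tool coordinates, whose origin is the TCP and whose axes are the flange's). Camera axes: x right, y down, z forward; pixel columns grow to the right and rows downward; lengths in m; the calibration is good to about 2 mm. The wrist camera is an equidistant fisheye: a pixel r from the principal point sees the ray r / f radians off the axis. A picture is of the moment at which its call begins: read the wrist's pose just before it. There is no depth.
- manip.job_done(): hands the job in; it is judged then, once.
The state is a dict: "time": time; "joint_pos": joint angles; "joint_vel": joint speeds; "joint_efforts": joint torques, N m; "tool_pos": TCP position; "tool_rot": TCP orientation; "contact_force": force on the tool from outside, world axes, zero at the start; "ft_torque": the same for the moment, N m; "gripper_width": opening from 0.0 (shut) to 1.0 (fully open); "grasp_force": force on a finger pad.
Only numpy, scipy, OpenCV 4.12 (cv2) and the standard library are available. Lean on these libraries where they do the work, as an engineer would, in place of code of your own. Each camera call takes 0.05 s, during which the arm holds its last target. There are 200 camera calls.

## Working session

There is one attempt and no reset: what is moved stays moved. The work goes in short steps, Python scripts to look and compute and a tool call to move; the robot and the scene stay as the last step left them, time stands still between calls to the robot, and variables do not carry over. Pictures are saved under pics/ and viewed, at most 10 in all, crops included, and the job is handed in when it is done.

Besides the shell and the picture viewer there is one more tool, called as name(argument=value, ...), one argument or row to a line, values as JSON. play_rows: Moves the arm, as the interface text tells. Its arguments: {"type":"object","properties":{"commands":{"type":"array","items":{"type":"array","items":{"type":"number"}}},"hand":{"type":"number"}},"required":["commands"]}

```bash
mkdir -p pics; ls
python3 - <<'E'
from plant import manip, imaging
import cv2, numpy as np
s=manip.state(); print({k:np.round(v,3).tolist() for k,v in s.items()})
for n in("top","side"):
    f=imaging.grab_frame(n); cv2.imwrite(f"pics/{n}0.png",f["image"][:,:,::-1]); print(n,f["fx"],f["fy"],f["cx"],f["cy"],np.round(f["R"],3).tolist(),np.round(f["t"],3).tolist())
E
```

```text
pics
{'time': 0.0, 'joint_pos': [1.075, 0.053, 1.614, -0.0, 1.476, -0.119], 'joint_vel': [0.001, 0.0, -0.002, -0.001, -0.001, 0.0], 'joint_efforts': [0.0, -39.37, -37.017, -0.0, 0.007, 0.0], 'tool_pos': [0.23, 0.581, 0.244], 'tool_rot': [-0.0, 0.187, 0.982, -0.001], 'contact_force': [-0.129, 0.661, -0.083], 'ft_torque': [-0.001, 0.022, 0.001], 'grasp_force': 0.0, 'gripper_width': 1.0}
top 437.5137990293306 437.5137990293306 325.2585263331079 198.18097175833154 [[0.005, -1.0, 0.002], [-0.997, -0.005, -0.074], [0.074, -0.002, -0.997]] [0.059, 0.552, 1.029]
side 484.4388803941264 484.4388803941264 324.7285313130172 199.33793973403158 [[-0.995, -0.103, 0.006], [-0.064, 0.569, -0.82], [0.081, -0.816, -0.573]] [0.528, 0.028, 1.515]
```

View pics/top0.png

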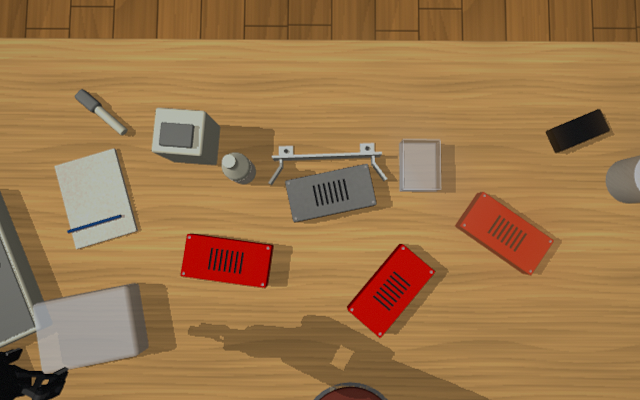

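View pics/side0.png

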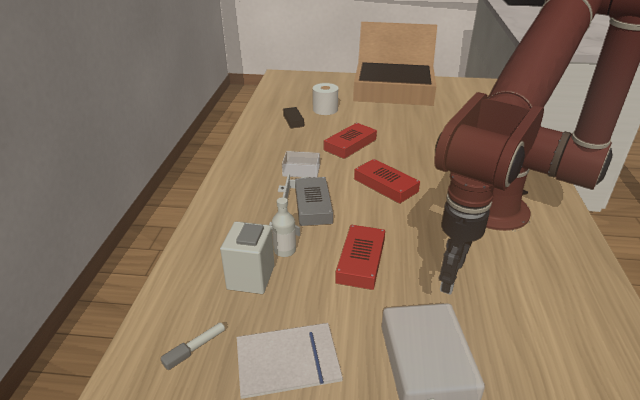

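The top view shows the grey pack at about (331,193), with the bracket plate along row 155 (columns 272 to 382) and flare ends near (271,184) and (386,180). The bottle is at (238,167), the tray at (420,165) and the pump at (185,135). The red look-alikes lie behind the pack.

```bash
cat > h.py <<'E'
import numpy as np, cv2
from plant import manip, imaging
def cast(f,uv,z):
    uv=np.atleast_2d(uv).astype(float)
    d=np.c_[(uv[:,0]-f["cx"])/f["fx"],(uv[:,1]-f["cy"])/f["fy"],np.ones(len(uv))]@np.array(f["R"])
    C=-np.array(f["R"]).T@np.array(f["t"])
    return C+d*((z-C[2])/d[:,2])[:,None]
def proj(f,X):
    c=np.atleast_2d(X)@np.array(f["R"]).T+np.array(f["t"]); return np.c_[f["fx"]*c[:,0]/c[:,2]+f["cx"],f["fy"]*c[:,1]/c[:,2]+f["cy"]]
E
python3 - <<'E'
from h import *
im=cv2.imread("pics/top0.png")
c=cv2.resize(im[130:235,255:400],None,fx=5.5,fy=5.5,interpolation=cv2.INTER_CUBIC); cv2.imwrite("pics/crop0.png",c)
hsv=cv2.cvtColor(im,cv2.COLOR_BGR2HSV)
print(hsv[200,300],hsv[185,360],hsv[218,305],hsv[156,330],hsv[154,330])
E
```

```text
[ 24  12 106] [ 24  12 110] [ 24  13 102] [ 38  10 105] [ 77   9 190]
```

View pics/crop0.png

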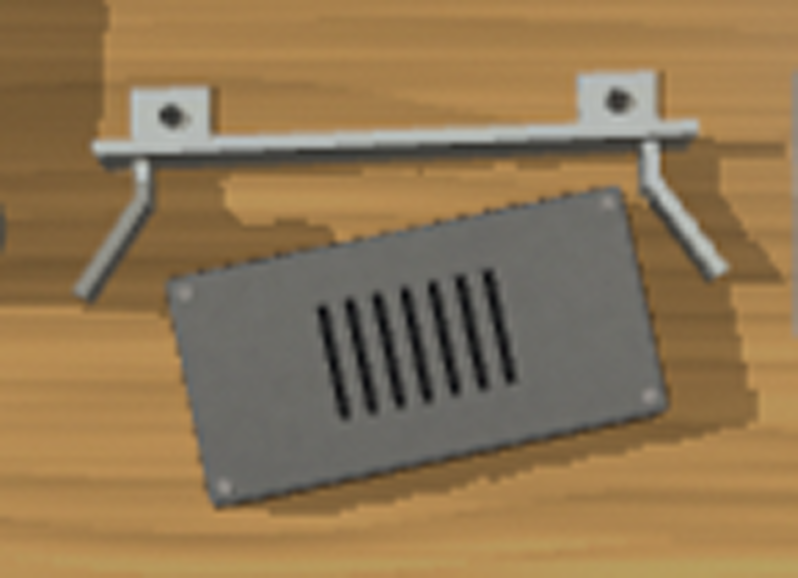

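```bash
cat >> h.py <<'E'
def packpose(f):
    hsv=cv2.cvtColor(f["image"],cv2.COLOR_RGB2HSV)
    m=((hsv[...,1]<30)&(hsv[...,2]>60)&(hsv[...,2]<135)).astype(np.uint8)
    m[:160]=0;m[235:]=0;m[:,:275]=0;m[:,:]*=1;m[:,395:]=0
    m=cv2.morphologyEx(m,cv2.MORPH_OPEN,np.ones((5,5)))
    cs,_=cv2.findContours(m,cv2.RETR_EXTERNAL,cv2.CHAIN_APPROX_NONE)
    c=max(cs,key=cv2.contourArea)[:,0]
    W=cast(f,c,0.048)[:,:2]
    (cx,cy),(w,h),a=cv2.minAreaRect((W*1000).astype(np.float32))
    a=np.radians(a)
    if h<w: w,h,a=h,w,a+np.pi/2   # h long along y
    a=(a+np.pi/2)%np.pi-np.pi/2
    return np.array([cx,cy])/1000,a,w,h
def plate(f):
    V=cv2.cvtColor(f["image"],cv2.COLOR_RGB2GRAY).astype(float)
    pts=[]
    for u in range(292,362):
        col=V[145:170,u]; k=int(np.argmax(col)); 
        for j in range(k,24):
            if col[j]>=150>col[j+1]: pts.append([u,145+j+(col[j]-150)/(col[j]-col[j+1])]);break
    W=cast(f,pts,0.045)[:,:2]
    p=np.polyfit(W[:,1],W[:,0],1); r=W[:,0]-np.polyval(p,W[:,1])
    p=np.polyfit(W[abs(r)<.002,1],W[abs(r)<.002,0],1)
    return p
E
python3 - <<'E'
from h import *
f=imaging.grab_frame("top")
c,a,w,h=packpose(f); print("pack",c,a,w,h)
p=plate(f); print("plate x=",p)
e=np.array([[95,148],[698,127]])/5.5+[255-.4,130-.4]
W=cast(f,e,.045); m=W.mean(0); psi=-np.arctan(p[0]); print(W,m,psi)
y0=m[1]; o=np.array([np.polyval(p,y0),y0]); print("bracket",o)
ri=np.array([[133,165],[158,165],[642,150],[660,150]])/5.5+[255-.4,130-.4]; print(cast(f,ri,.03))
R=lambda t:np.array([[np.cos(t),-np.sin(t)],[np.sin(t),np.cos(t)]])
for q in([.05,.1],[.05,-.1],[-.05,.1],[-.05,-.1]):
    X=c+R(a)@q; print(q,X,R(psi).T@(X-o))
E
```

```text
pack [0.5636709  0.05045795] 0.21141567563669916 98.38092041015625 196.9833526611328
plate x= [-0.04148751  0.65389083]
[[ 0.64817484  0.18852205  0.045     ]
 [ 0.65868472 -0.07017334  0.045     ]] [0.65342978 0.05917436 0.045     ] 0.041463728991468815
bracket [0.65143583 0.05917436]
[[ 0.6433531   0.17372154  0.03      ]
 [ 0.6434119   0.16285159  0.03      ]
 [ 0.6511422  -0.04771334  0.03      ]
 [ 0.65118471 -0.05555108  0.03      ]]
[0.05, 0.1] [0.59157321 0.15872364] [-0.05568466  0.10194514]
[0.05, -0.1] [ 0.63354207 -0.03682332] [-0.02185767 -0.09517344]
[-0.05, 0.1] [0.49379973 0.13773922] [-0.15424395  0.08503164]
[-0.05, -0.1] [ 0.53576858 -0.05780775] [-0.12041696 -0.11208694]
```

The pack is turned +0.17 rad relative to the bracket. Its left front end is 56 mm short of the plate and its right front end 22 mm short. I'll align the tool with the bracket so that tool −x is the way in and tool +y is left.

play_rows(
  commands=[
    [0, 0, 0, 0, 0, -6],
    [0, 0, 0, 0, 0, -6],
    [0, 0, 0, 0, 0, -6],
    [0, 0, 0, 0, 0, -5.9],
    [0, 0, 0, 0, 0, 0],
  ],
  hand=0,
)

```text
time: 0.57
tool_pos: [0.2299, 0.5809, 0.2448]
tool_rot: [-0.0, -0.021, 1.0, -0.0]
contact_force: [0.5, 0.5, 0.0]
gripper_width: 0.3
grasp_force: 0.0
```

play_rows(
  commands=[
    [-14.3, -32, 0, 0, 0, 0],
    [-14.3, -32, 0, 0, 0, 0],
    [-14.3, -32, 0, 0, 0, 0],
    [-14.3, -32, 0, 0, 0, 0],
    [-14.3, -32, 0, 0, 0, 0],
  ],
)

```text
time: 0.98
tool_pos: [0.3081, 0.4226, 0.245]
tool_rot: [-0.0, -0.019, 1.0, -0.0]
contact_force: [0.5, -0.6, 0.3]
gripper_width: -0.001
grasp_force: 0.0
```

play_rows(
  commands=[
    [-14.3, -32, 0, 0, 0, 0],
    [-14.3, -32, 0, 0, 0, 0],
    [-14.3, -32, 0, 0, 0, 0],
    [-14.3, -32, 0, 0, 0, 0],
    [-14.3, -32, 0, 0, 0, 0],
  ],
)

```text
time: 1.4
tool_pos: [0.386, 0.2656, 0.2452]
tool_rot: [0.0, -0.019, 1.0, 0.0]
contact_force: [1.0, -0.2, -0.7]
gripper_width: 0.0
grasp_force: 0.0
```

play_rows(
  commands=[
    [-14.3, -32, 0, 0, 0, 0],
    [-14.3, -32, 0, 0, 0, 0],
    [-14.3, -32, 0, 0, 0, 0],
    [-14.3, -32, 0, 0, 0, 0],
    [-14.3, -32, 0, 0, 0, 0],
  ],
)

```text
time: 1.82
tool_pos: [0.4639, 0.1085, 0.2453]
tool_rot: [0.0, -0.019, 1.0, 0.0]
contact_force: [0.6, -0.0, 0.2]
gripper_width: 0.0
grasp_force: 0.0
```

play_rows(
  commands=[
    [0, 0, 30, 0, 0, 0],
    [0, 0, 30, 0, 0, 0],
    [0, 0, 30, 0, 0, 0],
    [0, 0, 30, 0, 0, 0],
    [0, 0, 0, 0, 0, 0],
  ],
)

```text
time: 2.23
tool_pos: [0.4588, 0.1096, 0.1184]
tool_rot: [-0.006, -0.019, 1.0, -0.0]
contact_force: [-1.6, 0.1, -0.1]
gripper_width: 0.005
grasp_force: 0.0
```

```bash
cat >> h.py <<'E'
O=np.array([.6514,.0585]); PSI=.0415
Rm=lambda t:np.array([[np.cos(t),-np.sin(t)],[np.sin(t),np.cos(t)]])
def report(name=None):
    s=manip.state(); p=s["tool_pos"]; b=Rm(PSI).T@(np.array(p[:2])-O)*1000
    q=s["tool_rot"]; from scipy.spatial.transform import Rotation as Ro
    M=Ro.from_quat([q[1],q[2],q[3],q[0]]).as_matrix()
    fb=Rm(PSI).T@np.array(s["contact_force"][:2])
    print("t %.2f tcp bracket mm"%s["time"],b.round(1),"z",round(p[2]*1000,1),"yaw err",round(float(np.arctan2(-M[1,0],-M[0,0])-PSI),4),"zax",M[:,2].round(3),"F",fb.round(1),round(s["contact_force"][2],1))
    f=imaging.grab_frame("top")
    if name: cv2.imwrite(name,f["image"][120:270,230:430,::-1].repeat(4,0).repeat(4,1))
    c,a,w,h=packpose(f); th=a-PSI; cb=Rm(PSI).T@(c-O)*1000
    print("pack ctr",cb.round(1),"th",round(th,3),"size",round(w),round(h))
    for n,q in dict(FL=(50,100),FR=(50,-100),RL=(-50,100),RR=(-50,-100)).items(): print(n,(cb+Rm(th)@q).round(1),end=" ")
    print()
E
python3 -c "
from h import *
report()"
```

```text
t 2.23 tcp bracket mm [-190.3   59. ] z 118.4 yaw err -0.0041 zax [-0.013 -0.001 -1.   ] F [-1.6  0.2] -0.1
pack ctr [-87.9  -4.4] th 0.172 size 98 197
FL [-55.7 102.7] FR [-21.6 -94.3] RL [-154.3   85.6] RR [-120.1 -111.4]
```

play_rows(
  commands=[
    [0, 0, 25, 0, 0, 0],
    [0, 0, 25, 0, 0, 0],
    [0, 0, 25, 0, 0, 0],
    [0, 0, 17, 0, 0, 0],
    [0, 0, 0, 0, 0, 0],
  ],
)

```text
time: 2.7
tool_pos: [0.4623, 0.1102, 0.0319]
tool_rot: [-0.002, -0.02, 1.0, -0.0]
contact_force: [-0.8, 0.3, -0.3]
gripper_width: -0.005
grasp_force: 0.0
```

play_rows(
  commands=[
    [-3, 0, 0, 0, 0, 0],
    [-3, 0, 0, 0, 0, 0],
    [-3, 0, 0, 0, 0, 0],
    [-3, 0, 0, 0, 0, 0],
    [0, 0, 0, 0, 0, 0],
  ],
)

```text
time: 3.12
tool_pos: [0.4775, 0.1108, 0.035]
tool_rot: [0.002, -0.02, 1.0, 0.0]
contact_force: [0.6, 0.4, -0.5]
gripper_width: 0.001
grasp_force: 0.0
```

```bash
python3 -c "
from h import *
report('pics/a1.png')"
```

```text
t 3.12 tcp bracket mm [-171.6   59.4] z 35.0 yaw err -0.0014 zax [ 0.003  0.    -1.   ] F [0.6 0.4] -0.5
pack ctr [-87.9  -4.4] th 0.172 size 98 197
FL [-55.7 102.7] FR [-21.6 -94.3] RL [-154.3   85.6] RR [-120.1 -111.4]
```

View pics/a1.png

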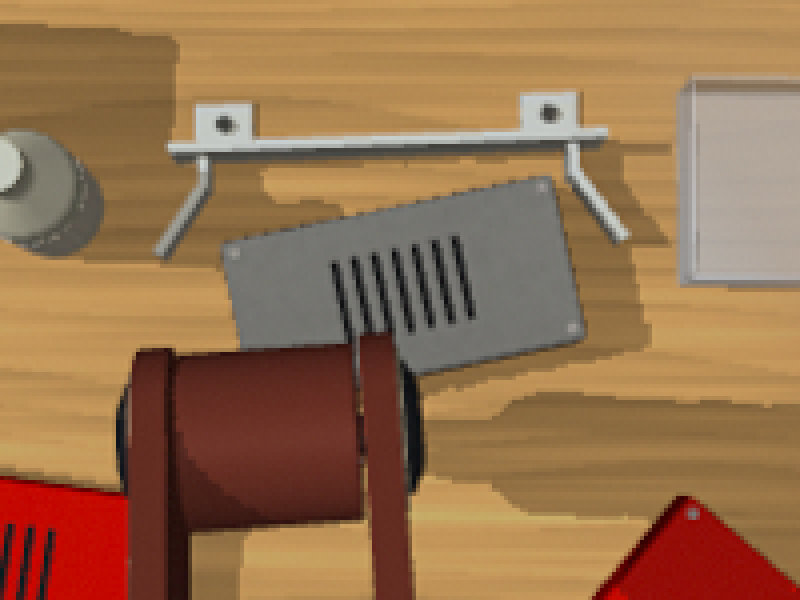

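The arm hides the rear-left part of the pack, but the front edge, slots and front corner dots at (233,253) and (543,187) stay visible. I'll track the pack by those dots and the slot centroid.

```bash
cat >> h.py <<'E'
import json,os
def marks(f,guess,dots):
    """pose from corner dots (pack mm list) + slot centroid, seeded by guess (x,y,th) bracket mm"""
    g=cv2.cvtColor(f["image"],cv2.COLOR_RGB2GRAY).astype(float)
    P=[];Q=[]
    for d in dots+[(0,0)]:
        b=np.array(guess[:2])+Rm(guess[2])@d; X=O+Rm(PSI)@(b/1000)
        u=proj(f,[[*X,.048]])[0].round().astype(int); r=4 if d!=(0,0) else 18
        w=g[u[1]-r:u[1]+r+1,u[0]-r:u[0]+r+1]
        yy,xx=np.mgrid[-r:r+1,-r:r+1]
        if d==(0,0): wt=np.clip(75-w,0,None)*(np.abs(w)>0)
        else:
            k=np.unravel_index(np.argmax(np.where((f["image"][u[1]-r:u[1]+r+1,u[0]-r:u[0]+r+1].ptp(2) if hasattr(np.ndarray,'ptp') else np.ptp(f["image"][u[1]-r:u[1]+r+1,u[0]-r:u[0]+r+1],axis=2))<30,w,0)),w.shape)
            wt=np.clip(w-np.median(w)-8,0,None)*((yy-yy[k])**2+(xx-xx[k])**2<=5)
        uv=u+[(wt*xx).sum()/wt.sum(),(wt*yy).sum()/wt.sum()]
        X=cast(f,uv,.048)[0,:2]; P.append(Rm(PSI).T@(X-O)*1000);Q.append(d)
    return np.array(P),np.array(Q,float)
E
python3 - <<'E'
from h import *
f=imaging.grab_frame("top"); f["image"]=cv2.imread("pics/top0.png")[:,:,::-1].copy()
g=(-87.9,-4.4,.172)
P,Q=marks(f,g,[(44,94),(44,-94),(-44,-94),(-44,94)])
print(((P-np.array(g[:2]))@Rm(g[2])).round(1))
E
```

```text
Traceback (most recent call last):
  File "h.py", line 60, in marks
    k=np.unravel_index(np.argmax(np.where((f["image"][u[1]-r:u[1]+r+1,u[0]-r:u[0]+r+1].ptp(2) if hasattr(np.ndarray,'ptp') else np.ptp(f["image"][u[1]-r:u[1]+r+1,u[0]-r:u[0]+r+1],axis=2))<30,w,0)),w.shape)
                                           ^^^^^^^^^^^^^^^^^^^^^^^^^^^^^^^^^^^^^^^^^^^^^^^
AttributeError: `ptp` was removed from the ndarray class in NumPy 2.0. Use np.ptp(arr, ...) instead.
```

play_rows(
  commands=[
    [-1, 0, 2, 0, 0, 0],
    [-1, 0, 2, 0, 0, 0],
    [-1, 0, 2, 0, 0, 0],
    [-1, 0, 2, 0, 0, 0],
    [-1, 0, 0, 0, 0, 0],
  ],
)

```text
time: 3.63
tool_pos: [0.4801, 0.1108, 0.0245]
tool_rot: [-0.001, -0.02, 1.0, -0.0]
contact_force: [0.1, -0.3, -0.3]
gripper_width: 0.0
grasp_force: 0.0
```

```bash
python3 - <<'E'
s=open('h.py').read()
i=s.index("            k=np.unravel"); j=s.index("\n",i)
s=s[:i]+"""            c=np.ptp(f["image"][u[1]-r:u[1]+r+1,u[0]-r:u[0]+r+1],axis=2)<30
            k=np.unravel_index(np.argmax(np.where(c,w,0)),w.shape)"""+s[j:]
open('h.py','w').write(s)
E
python3 - <<'E'
from h import *
f=imaging.grab_frame("top"); f["image"]=cv2.imread("pics/top0.png")[:,:,::-1].copy()
g=(-87.9,-4.4,.172)
P,Q=marks(f,g,[(44,94),(44,-94),(-44,-94),(-44,94)])
print(((P-np.array(g[:2]))@Rm(g[2])).round(1))
E
```

```text
[[ 42.5  91.9]
 [ 43.  -92.7]
 [-41.3 -92.4]
 [-41.9  92. ]
 [  0.7  -0. ]]
```

play_rows(
  commands=[
    [-1.5, 0, 0, 0, 0, 0],
    [-1.5, 0, 0, 0, 0, 0],
    [-1.5, 0, 0, 0, 0, 0],
    [-1.5, 0, 0, 0, 0, 0],
  ],
)

```text
time: 4.02
tool_pos: [0.4869, 0.1111, 0.0254]
tool_rot: [0.0, -0.02, 1.0, -0.0]
contact_force: [0.3, 0.7, 0.5]
gripper_width: -0.001
grasp_force: 0.0
```

```bash
cat >> h.py <<'E'
def rep(name=None):
    s=manip.state(); p=s["tool_pos"]; b=Rm(PSI).T@(np.array(p[:2])-O)*1000
    fb=Rm(PSI).T@np.array(s["contact_force"][:2])
    f=imaging.grab_frame("top")
    if name: cv2.imwrite(name,f["image"][120:270,230:430,::-1].repeat(4,0).repeat(4,1))
    g=json.load(open("g.json")) if os.path.exists("g.json") else (-87.9,-4.4,.172)
    D=[(42.5,92.2),(42.5,-92.2)]
    for _ in range(3):
        P,Q=marks(f,g,D); Q[-1]=(.7,0); 
        A=P-P.mean(0);B=Q-Q.mean(0)
        th=np.arctan2((B[:,0]*A[:,1]-B[:,1]*A[:,0]).sum(),(A*B).sum())
        c=P.mean(0)-Rm(th)@Q.mean(0); res=np.abs(P-c-Q@Rm(th).T).max(); g=[*c,th]
    json.dump([float(v) for v in g],open("g.json","w"))
    print("t %.2f tcp"%s["time"],b.round(1),"z",round(p[2]*1000,1),"F",fb.round(1),round(s["contact_force"][2],1),"| pack",c.round(1),"th %.3f res %.1f"%(th,res),
      {n:(c+Rm(th)@q).round(1).tolist() for n,q in dict(FL=(50,100),FR=(50,-100),RL=(-50,100),RR=(-50,-100)).items()})
E
python3 -c "
from h import *
rep()"
```

```text
t 4.02 tcp [-162.2   59.4] z 25.4 F [0.3 0.7] 0.5 | pack [-91.6  -1.8] th 0.160 res 8.0 {'FL': [-58.1, 104.9], 'FR': [-26.3, -92.5], 'RL': [-156.9, 89.0], 'RR': [-125.0, -108.5]}
```

play_rows(
  commands=[
    [-1, 0.3, 0, 0, 0, 0],
    [-1, 0.3, 0, 0, 0, 0],
    [-1, 0.3, 0, 0, 0, 0],
  ],
)

```text
time: 4.32
tool_pos: [0.4872, 0.1118, 0.0244]
tool_rot: [-0.003, -0.02, 1.0, -0.001]
contact_force: [-9.0, -3.3, 4.3]
gripper_width: 0.002
grasp_force: 4.8
```

play_rows(
  commands=[
    [-1, 0.3, 0, 0, 0, 0],
    [-1, 0.3, 0, 0, 0, 0],
    [-1, 0.3, 0, 0, 0, 0],
  ],
)

```text
time: 4.57
tool_pos: [0.4874, 0.1125, 0.0233]
tool_rot: [-0.007, -0.021, 1.0, -0.001]
contact_force: [-16.7, -2.7, 8.7]
gripper_width: 0.002
grasp_force: 8.0
```

```bash
python3 -c "
from h import *
rep()"
```

```text
t 4.57 tcp [-161.6   60.7] z 23.3 F [-16.8  -2. ] 8.7 | pack [-91.6  -1.4] th 0.152 res 7.8 {'FL': [-57.4, 105.0], 'FR': [-27.0, -92.7], 'RL': [-156.2, 89.8], 'RR': [-125.9, -107.8]}
```

```bash
sed -i 's/        P,Q=marks(f,g,D); Q\[-1\]=(.7,0); /        P,Q=marks(f,g,D); P,Q=P[:2],Q[:2]/' h.py; rm g.json; python3 -c "
from h import *
rep('pics/a2.png')"
```

```text
t 4.62 tcp [-161.4   60.8] z 23.3 F [-14.3  -2.6] 6.7 | pack [-87.6  -4.5] th 0.167 res 0.1 {'FL': [-54.9, 102.4], 'FR': [-21.6, -94.8], 'RL': [-153.5, 85.8], 'RR': [-120.2, -111.5]}
```

View pics/a2.png

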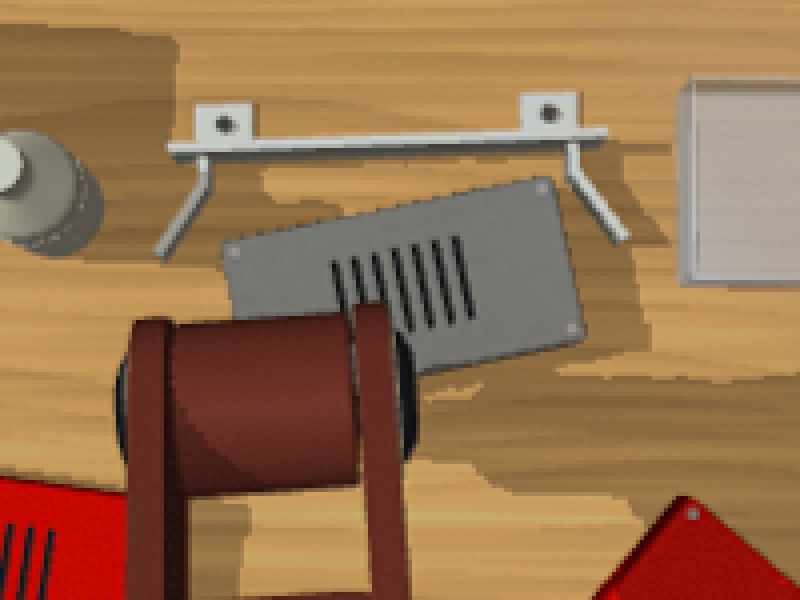

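The pack has just begun to swing (0.172 to 0.167 rad), but the push spot is slightly too far inboard. I'll back off and shift outward.

play_rows(
  commands=[
    [6, 0, -1, 0, 0, 0],
    [2, 4, 0, 0, 0, 0],
    [0, 6, 0, 0, 0, 0],
    [-3, 0, 0, 0, 0, 0],
    [-1, 0, 0, 0, 0, 0],
  ],
)

```text
time: 5.08
tool_pos: [0.4852, 0.1236, 0.0254]
tool_rot: [-0.004, -0.021, 1.0, -0.0]
contact_force: [-12.5, -0.8, 4.7]
gripper_width: -0.004
grasp_force: 6.0
```

play_rows(
  commands=[
    [-1, 0.3, -0.2, 0, 0, 0],
    [-1, 0.3, -0.2, 0, 0, 0],
    [-1, 0.3, -0.2, 0, 0, 0],
  ],
)

```text
time: 5.33
tool_pos: [0.4865, 0.1243, 0.0251]
tool_rot: [-0.006, -0.021, 1.0, -0.0]
contact_force: [-13.4, 0.4, 5.8]
gripper_width: -0.001
grasp_force: 6.9
```

play_rows(
  commands=[
    [-1, 0.3, -0.3, 0, 0, 0],
    [-1, 0.3, -0.3, 0, 0, 0],
  ],
)

```text
time: 5.5
tool_pos: [0.4882, 0.1253, 0.0251]
tool_rot: [-0.006, -0.021, 1.0, 0.0]
contact_force: [-11.9, 1.1, 1.3]
gripper_width: 0.005
grasp_force: 6.0
```

play_rows(
  commands=[
    [-1, 0.3, -0.2, 0, 0, 0],
    [-1, 0.3, 0, 0, 0, 0],
  ],
)

```text
time: 5.67
tool_pos: [0.4899, 0.1261, 0.0251]
tool_rot: [-0.007, -0.021, 1.0, 0.0]
contact_force: [-13.8, 2.0, 3.4]
gripper_width: 0.002
grasp_force: 6.6
```

```bash
python3 -c "
from h import *
rep()"
```

```text
t 5.67 tcp [-158.5   74.3] z 25.1 F [-13.7   2.6] 3.4 | pack [-86.2  -4.6] th 0.126 res 0.1 {'FL': [-49.2, 100.9], 'FR': [-24.0, -97.5], 'RL': [-148.4, 88.3], 'RR': [-123.2, -110.1]}
```

play_rows(
  commands=[
    [-1, 0.3, 0, 0, 0, 0],
    [-1, 0.3, 0, 0, 0, 0],
    [-1, 0.3, 0, 0, 0, 0],
    [-1, 0.3, 0, 0, 0, 0],
    [-1, 0.3, 0, 0, 0, 0],
  ],
)

```text
time: 6.13
tool_pos: [0.4946, 0.1283, 0.0251]
tool_rot: [-0.007, -0.021, 1.0, 0.001]
contact_force: [-14.2, 2.6, 3.5]
gripper_width: 0.003
grasp_force: 6.9
```

play_rows(
  commands=[
    [-1, 0.3, 0, 0, 0, 0],
    [-1, 0.3, 0, 0, 0, 0],
    [-1, 0.3, 0, 0, 0, 0],
    [-1, 0.3, 0, 0, 0, 0],
    [-1, 0.3, 0, 0, 0, 0],
  ],
)

```text
time: 6.55
tool_pos: [0.4995, 0.1302, 0.0251]
tool_rot: [-0.007, -0.021, 1.0, 0.001]
contact_force: [-14.4, 3.5, 3.3]
gripper_width: -0.0
grasp_force: 6.9
```

```bash
python3 -c "
from h import *
rep()"
```

```text
h.py:63: RuntimeWarning: invalid value encountered in scalar divide
  uv=u+[(wt*xx).sum()/wt.sum(),(wt*yy).sum()/wt.sum()]
h.py:55: RuntimeWarning: invalid value encountered in cast
  u=proj(f,[[*X,.048]])[0].round().astype(int); r=4 if d!=(0,0) else 18
h.py:56: RuntimeWarning: overflow encountered in scalar subtract
  w=g[u[1]-r:u[1]+r+1,u[0]-r:u[0]+r+1]
h.py:60: RuntimeWarning: overflow encountered in scalar subtract
  c=np.ptp(f["image"][u[1]-r:u[1]+r+1,u[0]-r:u[0]+r+1],axis=2)<30
Traceback (most recent call last):
  File "h.py", line 74, in rep
    P,Q=marks(f,g,D); P,Q=P[:2],Q[:2]
        ~~~~~^^^^^^^
  File "h.py", line 61, in marks
    k=np.unravel_index(np.argmax(np.where(c,w,0)),w.shape)
                       ~~~~~~~~~^^^^^^^^^^^^^^^^^
ValueError: attempt to get argmax of an empty sequence
```

```bash
sed -i 's/for d in dots+\[(0,0)\]:/for d in dots:/; s/def rep(name=None):/def rep(dth=0,name=None):/' h.py
python3 - <<'E'
s=open('h.py').read()
s=s.replace("    D=[(42.5,92.2)","""    if dth:
        pv=np.array([-7,44*np.sign(dth)]); w=np.array(g[:2])+Rm(g[2])@pv; g=[*(w-Rm(g[2]+dth)@pv),g[2]+dth]
    D=[(42.5,92.2)""")
open('h.py','w').write(s)
E
python3 -c "
from h import *
rep(-.08)"
```

```text
h.py:63: RuntimeWarning: invalid value encountered in scalar divide
  uv=u+[(wt*xx).sum()/wt.sum(),(wt*yy).sum()/wt.sum()]
h.py:55: RuntimeWarning: invalid value encountered in cast
  u=proj(f,[[*X,.048]])[0].round().astype(int); r=4 if d!=(0,0) else 18
h.py:56: RuntimeWarning: overflow encountered in scalar subtract
  w=g[u[1]-r:u[1]+r+1,u[0]-r:u[0]+r+1]
h.py:60: RuntimeWarning: overflow encountered in scalar subtract
  c=np.ptp(f["image"][u[1]-r:u[1]+r+1,u[0]-r:u[0]+r+1],axis=2)<30
Traceback (most recent call last):
  File "h.py", line 76, in rep
    P,Q=marks(f,g,D); P,Q=P[:2],Q[:2]
        ~~~~~^^^^^^^
  File "h.py", line 61, in marks
    k=np.unravel_index(np.argmax(np.where(c,w,0)),w.shape)
                       ~~~~~~~~~^^^^^^^^^^^^^^^^^
ValueError: attempt to get argmax of an empty sequence
```

play_rows(
  commands=[
    [-1, 0.3, 0, 0, 0, 0],
    [-1, 0.3, 0, 0, 0, 0],
    [-1, 0.3, 0, 0, 0, 0],
    [-1, 0.3, 0, 0, 0, 0],
    [-1, 0.3, 0, 0, 0, 0],
  ],
)

```text
time: 7.07
tool_pos: [0.5047, 0.1318, 0.0252]
tool_rot: [-0.007, -0.021, 1.0, 0.001]
contact_force: [-13.9, 4.2, 1.4]
gripper_width: 0.001
grasp_force: 6.6
```

```bash
python3 -c "
from h import *
rep(-.04)"
```

```text
h.py:63: RuntimeWarning: invalid value encountered in scalar divide
  uv=u+[(wt*xx).sum()/wt.sum(),(wt*yy).sum()/wt.sum()]
h.py:55: RuntimeWarning: invalid value encountered in cast
  u=proj(f,[[*X,.048]])[0].round().astype(int); r=4 if d!=(0,0) else 18
h.py:56: RuntimeWarning: overflow encountered in scalar subtract
  w=g[u[1]-r:u[1]+r+1,u[0]-r:u[0]+r+1]
h.py:60: RuntimeWarning: overflow encountered in scalar subtract
  c=np.ptp(f["image"][u[1]-r:u[1]+r+1,u[0]-r:u[0]+r+1],axis=2)<30
Traceback (most recent call last):
  File "h.py", line 76, in rep
    P,Q=marks(f,g,D); P,Q=P[:2],Q[:2]
        ~~~~~^^^^^^^
  File "h.py", line 61, in marks
    k=np.unravel_index(np.argmax(np.where(c,w,0)),w.shape)
                       ~~~~~~~~~^^^^^^^^^^^^^^^^^
ValueError: attempt to get argmax of an empty sequence
```

```bash
python3 -c "
from h import *
f=imaging.grab_frame('top'); cv2.imwrite('pics/full3.png',f['image'][:,:,::-1]); cv2.imwrite('pics/a3.png',f['image'][120:270,230:430,::-1].repeat(4,0).repeat(4,1))"
```

```text
(no output)
```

View pics/a3.png

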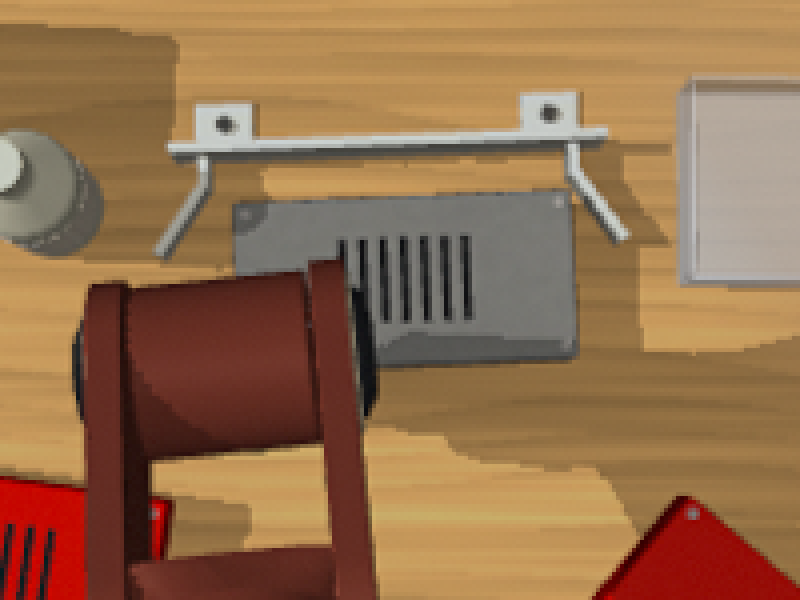

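The pack is now nearly straight and its front-left dot sits in shadow at (244,214). I'll switch the dot finder to a top-hat filter over all four dots.

```bash
cat >> h.py <<'E'
def marks(f,g,dots,r=5):
    im=f["image"]; t=cv2.morphologyEx(cv2.cvtColor(im,cv2.COLOR_RGB2GRAY),cv2.MORPH_TOPHAT,np.ones((5,5))).astype(float)
    t[np.ptp(im,axis=2)>30]=0
    P=[];Q=[]
    for d in dots:
        X=O+Rm(PSI)@((np.array(g[:2])+Rm(g[2])@d)/1000)
        u=proj(f,[[*X,.048]])[0].round().astype(int)
        w=t[u[1]-r:u[1]+r+1,u[0]-r:u[0]+r+1]; yy,xx=np.mgrid[-r:r+1,-r:r+1]
        k=np.unravel_index(np.argmax(w-np.hypot(xx,yy)),w.shape)
        if w[k]<8: continue
        wt=w*((yy-yy[k])**2+(xx-xx[k])**2<=2)
        P.append(Rm(PSI).T@(cast(f,u+[(wt*xx).sum()/wt.sum(),(wt*yy).sum()/wt.sum()],.048)[0,:2]-O)*1000);Q.append(d)
    return np.array(P),np.array(Q,float)
E
python3 - <<'E'
s=open('h.py').read()
s=s.replace("D=[(42.5,92.2),(42.5,-92.2)]","D=[(42.5,92.2),(42.5,-92.2),(-41.6,-92.2),(-41.6,92.2)]").replace("P,Q=P[:2],Q[:2]","nd=len(P)").replace('th %.3f res %.1f"%(th,res)','th %.3f res %.1f n%d"%(th,res,nd)')
open('h.py','w').write(s)
E
python3 -c "
from h import *
json.dump([-80.5,-5,.005],open('g.json','w'))
rep()"
```

```text
t 7.17 tcp [-143.2   79.4] z 25.2 F [-13.3   4.3] 1.2 | pack [-77.6 -11. ] th 0.018 res 9.7 n3 {'FL': [-29.4, 89.9], 'FR': [-25.8, -110.1], 'RL': [-129.4, 88.1], 'RR': [-125.8, -111.9]}
```

Run:
```python
from h import *
f=imaging.grab_frame("top")
W=cast(f,np.array([[244,214],[558,201],[567,343]])/4+[229.6,119.6],.048)[:,:2]
P=(W-O)@Rm(PSI)*1000; print(P.round(1))
d=P[0]-P[1]; th=np.arctan2(-d[0],d[1]); c=P[:2].mean(0)-Rm(th)@[42.5,0]; print(c,th)
json.dump([*map(float,c),float(th)],open('g.json','w'))
rep(); 
g=json.load(open('g.json'));Pm,Q=marks(f,[*c,th],[(42.5,92.2),(42.5,-92.2),(-41.6,-92.2),(-41.6,92.2)]);print(Pm.round(1),Q)
```

```text
[[ -39.2   86.9]
 [ -38.2  -97.5]
 [-121.8  -99. ]]
[-81.20928525  -5.51278241] 0.0055236319936060665
t 7.27 tcp [-143.2   79.4] z 25.2 F [-11.2   4.5] 0.5 | pack [-77.6 -11. ] th 0.018 res 9.7 n3 {'FL': [-29.4, 89.9], 'FR': [-25.8, -110.1], 'RL': [-129.4, 88.1], 'RR': [-125.8, -111.9]}
[[ -39.3   86.2]
 [ -27.7 -109.3]
 [-121.3  -98.5]] [[ 42.5  92.2]
 [ 42.5 -92.2]
 [-41.6 -92.2]]
```

```bash
sed -i 's/def marks(f,g,dots,r=5)/def marks(f,g,dots,r=4)/; s/argmax(w-np.hypot(xx,yy))/argmax(np.minimum(w,20)-3*np.hypot(xx,yy))/; s/    t\[np.ptp(im,axis=2)>30\]=0/    t[(np.ptp(im,axis=2)>30)|(im.max(2)>165)]=0/' h.py
python3 - <<'E'
from h import *
json.dump([-81.2,-5.5,.0055],open('g.json','w'))
rep()
E
```

```text
t 7.32 tcp [-143.2   79.3] z 25.2 F [-10.8   5. ] 0.6 | pack [-81.4  -5.9] th 0.005 res 0.4 n3 {'FL': [-31.9, 94.3], 'FR': [-30.9, -105.7], 'RL': [-131.9, 93.8], 'RR': [-130.9, -106.2]}
```

play_rows(
  commands=[
    [10, 0, 0, 0, 0, 0],
    [20, 0, 0, 0, 0, 0],
    [0, -30, 0, 0, 0, 0],
    [0, -40, 0, 0, 0, 0],
    [0, -40, 0, 0, 0, 0],
  ],
)

```text
time: 7.78
tool_pos: [0.485, 0.0189, 0.0286]
tool_rot: [0.002, -0.022, 1.0, -0.0]
contact_force: [0.6, -0.7, -0.0]
gripper_width: -0.002
grasp_force: 0.0
```

play_rows(
  commands=[
    [0, -40, 0, 0, 0, 0],
    [0, -12, 0, 0, 0, 0],
    [-8, 0, 0, 0, 0, 0],
    [-8, 0, 0, 0, 0, 0],
    [0, 0, 0, 0, 0, 0],
  ],
)

```text
time: 8.2
tool_pos: [0.5045, -0.0312, 0.0285]
tool_rot: [0.001, -0.021, 1.0, -0.0]
contact_force: [-0.1, 0.6, 0.4]
gripper_width: -0.002
grasp_force: 0.0
```

```bash
python3 -c "
from h import *
rep()"
```

```text
t 8.20 tcp [-150.5  -83.6] z 28.5 F [-0.   0.6] 0.4 | pack [-81.5  -5.9] th 0.005 res 0.4 n3 {'FL': [-32.0, 94.4], 'FR': [-31.0, -105.6], 'RL': [-132.0, 93.8], 'RR': [-131.0, -106.2]}
```

play_rows(
  commands=[
    [0, -4, 1, 0, 0, 0],
    [0, -4, 1, 0, 0, 0],
    [-3, 0, 1, 0, 0, 0],
    [-2, 0, 0, 0, 0, 0],
    [-1, 0, 0, 0, 0, 0],
  ],
)

```text
time: 8.67
tool_pos: [0.5089, -0.0395, 0.0246]
tool_rot: [-0.0, -0.02, 1.0, 0.0]
contact_force: [0.1, -0.4, -0.3]
gripper_width: 0.001
grasp_force: 0.0
```

play_rows(
  commands=[
    [-1, 0, 0, 0, 0, 0],
    [-1, 0, 0, 0, 0, 0],
    [-1, -0.3, -0.2, 0, 0, 0],
    [-1, -0.3, -0.2, 0, 0, 0],
  ],
)

```text
time: 9.0
tool_pos: [0.5128, -0.0402, 0.0252]
tool_rot: [0.0, -0.02, 1.0, -0.0]
contact_force: [-0.1, 0.5, -0.3]
gripper_width: 0.002
grasp_force: 0.0
```

play_rows(
  commands=[
    [-1, -0.3, -0.2, 0, 0, 0],
    [-1, -0.3, -0.2, 0, 0, 0],
    [-1, -0.3, -0.2, 0, 0, 0],
  ],
)

```text
time: 9.25
tool_pos: [0.5133, -0.0405, 0.0247]
tool_rot: [-0.003, -0.02, 1.0, 0.001]
contact_force: [-10.0, 0.9, 4.1]
gripper_width: 0.002
grasp_force: 4.9
```

```bash
python3 -c "
from h import *
rep(.01)"
```

```text
t 9.25 tcp [-142.1  -93.2] z 24.7 F [-9.9  1.3] 4.1 | pack [-80.8  -6. ] th 0.011 res 0.4 n3 {'FL': [-32.0, 94.5], 'FR': [-29.7, -105.5], 'RL': [-132.0, 93.4], 'RR': [-129.7, -106.6]}
```

play_rows(
  commands=[
    [-1, -0.3, -0.2, 0, 0, 0],
    [-1, -0.3, -0.2, 0, 0, 0],
    [-1, -0.3, 0, 0, 0, 0],
    [-1, -0.3, 0, 0, 0, 0],
    [-1, -0.3, 0, 0, 0, 0],
  ],
)

```text
time: 9.72
tool_pos: [0.5162, -0.0418, 0.0243]
tool_rot: [-0.006, -0.021, 1.0, 0.001]
contact_force: [-14.1, -0.7, 6.4]
gripper_width: 0.0
grasp_force: 7.1
```

play_rows(
  commands=[
    [-1.3, -0.4, 0, 0, 0, 0],
    [-1.3, -0.4, 0, 0, 0, 0],
    [-1.3, -0.4, 0, 0, 0, 0],
    [-1.3, -0.4, 0, 0, 0, 0],
    [-1.3, -0.4, 0, 0, 0, 0],
  ],
)

```text
time: 10.13
tool_pos: [0.5226, -0.0439, 0.0242]
tool_rot: [-0.006, -0.021, 1.0, 0.0]
contact_force: [-13.9, -0.9, 6.1]
gripper_width: -0.001
grasp_force: 7.2
```

```bash
python3 -c "
from h import *
rep(.07)"
```

```text
t 10.13 tcp [-132.9  -96.9] z 24.2 F [-13.9  -0.3] 6.1 | pack [-78.9  -5.2] th 0.083 res 0.2 n3 {'FL': [-37.4, 98.5], 'FR': [-20.9, -100.8], 'RL': [-137.0, 90.3], 'RR': [-120.5, -109.0]}
```

play_rows(
  commands=[
    [-1.3, -0.4, 0, 0, 0, 0],
    [-1.3, -0.4, 0, 0, 0, 0],
    [-1.3, -0.4, 0, 0, 0, 0],
    [-1.3, -0.4, 0, 0, 0, 0],
    [-1.3, -0.4, 0, 0, 0, 0],
  ],
)

```text
time: 10.6
tool_pos: [0.5293, -0.0456, 0.0241]
tool_rot: [-0.006, -0.021, 1.0, 0.0]
contact_force: [-13.9, -1.2, 4.2]
gripper_width: -0.005
grasp_force: 6.8
```

play_rows(
  commands=[
    [-1, -0.3, 0, 0, 0, 0],
    [-1, -0.3, 0, 0, 0, 0],
    [-1, -0.3, 0, 0, 0, 0],
    [-1, -0.3, 0, 0, 0, 0],
  ],
)

```text
time: 10.93
tool_pos: [0.5334, -0.0466, 0.0241]
tool_rot: [-0.006, -0.021, 1.0, 0.0]
contact_force: [-12.8, -1.8, 5.6]
gripper_width: -0.001
grasp_force: 6.6
```

play_rows(
  commands=[
    [15, 0, 0, 0, 0, 0],
    [20, 10, 0, 0, 0, 0],
    [5, 40, 0, 0, 0, 0],
    [0, 40, 0, 0, 0, 0],
    [0, 40, 0, 0, 0, 0],
  ],
)

```text
time: 11.35
tool_pos: [0.4926, 0.0824, 0.0263]
tool_rot: [0.001, -0.019, 1.0, 0.0]
contact_force: [0.9, -0.6, 0.6]
gripper_width: -0.001
grasp_force: 0.0
```

```bash
python3 -c "
from h import *
rep(.08)"
```

```text
t 11.35 tcp [-157.7   30.5] z 26.3 F [ 0.8 -0.6] 0.6 | pack [-75.5  -5.6] th 0.170 res 0.4 n3 {'FL': [-43.1, 101.5], 'FR': [-9.2, -95.6], 'RL': [-141.7, 84.5], 'RR': [-107.8, -112.6]}
```

play_rows(
  commands=[
    [6, 20, 0, 0, 0, 0],
    [0, 20, 0, 0, 0, 0],
    [0, 0, 1, 0, 0, 0],
    [-4, 0, 0, 0, 0, 0],
    [-2, 0, 0, 0, 0, 0],
  ],
)

```text
time: 11.82
tool_pos: [0.4919, 0.1211, 0.0252]
tool_rot: [0.0, -0.02, 1.0, -0.0]
contact_force: [1.5, -0.0, 0.2]
gripper_width: 0.002
grasp_force: 0.0
```

play_rows(
  commands=[
    [-1, 0, 0, 0, 0, 0],
    [-1, 0, 0, 0, 0, 0],
    [-1, 0.3, -0.2, 0, 0, 0],
    [-1, 0.3, -0.2, 0, 0, 0],
  ],
)

```text
time: 12.15
tool_pos: [0.4954, 0.1217, 0.0255]
tool_rot: [-0.0, -0.02, 1.0, -0.0]
contact_force: [0.2, 0.4, -0.5]
gripper_width: -0.001
grasp_force: 0.0
```

play_rows(
  commands=[
    [-1, 0.3, -0.2, 0, 0, 0],
    [-1, 0.3, -0.2, 0, 0, 0],
    [-1, 0.3, -0.2, 0, 0, 0],
    [-1, 0.3, 0, 0, 0, 0],
  ],
)

```text
time: 12.48
tool_pos: [0.4963, 0.1229, 0.025]
tool_rot: [-0.004, -0.02, 1.0, -0.001]
contact_force: [-9.3, -2.7, 5.0]
gripper_width: -0.001
grasp_force: 5.5
```

```bash
python3 -c "
from h import *
rep(-.01)"
```

```text
t 12.48 tcp [-152.3   70.8] z 25.0 F [-9.4 -2.3] 5.0 | pack [-75.7  -5.5] th 0.168 res 0.4 n3 {'FL': [-43.2, 101.5], 'FR': [-9.7, -95.7], 'RL': [-141.7, 84.7], 'RR': [-108.2, -112.5]}
```

play_rows(
  commands=[
    [-1, 0.3, -0.2, 0, 0, 0],
    [-1, 0.3, -0.2, 0, 0, 0],
    [-1, 0.3, -0.2, 0, 0, 0],
    [-1, 0.3, 0, 0, 0, 0],
    [-1, 0.3, 0, 0, 0, 0],
  ],
)

```text
time: 12.95
tool_pos: [0.4993, 0.125, 0.0248]
tool_rot: [-0.006, -0.02, 1.0, -0.0]
contact_force: [-13.5, -1.0, 6.4]
gripper_width: 0.001
grasp_force: 7.0
```

play_rows(
  commands=[
    [-1.2, 0.4, 0, 0, 0, 0],
    [-1.2, 0.4, 0, 0, 0, 0],
    [-1.2, 0.4, 0, 0, 0, 0],
    [-1.2, 0.4, 0, 0, 0, 0],
    [-1.2, 0.4, 0, 0, 0, 0],
  ],
)

```text
time: 13.37
tool_pos: [0.5046, 0.1279, 0.0244]
tool_rot: [-0.007, -0.02, 1.0, 0.0]
contact_force: [-15.5, 1.6, 5.4]
gripper_width: 0.0
grasp_force: 7.1
```

play_rows(
  commands=[
    [-1.2, 0.4, 0, 0, 0, 0],
    [-1.2, 0.4, 0, 0, 0, 0],
    [-1.2, 0.4, 0, 0, 0, 0],
    [-1.2, 0.4, 0, 0, 0, 0],
    [-1.2, 0.4, 0, 0, 0, 0],
  ],
)

```text
time: 13.78
tool_pos: [0.5103, 0.1305, 0.0244]
tool_rot: [-0.007, -0.02, 1.0, 0.0]
contact_force: [-14.9, 2.1, 6.0]
gripper_width: -0.003
grasp_force: 7.4
```

```bash
python3 -c "
from h import *
rep(-.1)"
```

```text
t 13.78 tcp [-138.    77.8] z 24.4 F [-14.8   2.7] 6.0 | pack [-72.1  -6. ] th 0.054 res 0.2 n3 {'FL': [-27.5, 96.5], 'FR': [-16.8, -103.2], 'RL': [-127.3, 91.2], 'RR': [-116.6, -108.6]}
```

play_rows(
  commands=[
    [-1.2, 0.4, 0, 0, 0, 0],
    [-1.2, 0.4, 0, 0, 0, 0],
    [-1.2, 0.4, 0, 0, 0, 0],
    [-1.2, 0.4, 0, 0, 0, 0],
    [-1.2, 0.4, 0, 0, 0, 0],
  ],
)

```text
time: 14.25
tool_pos: [0.5162, 0.1329, 0.0243]
tool_rot: [-0.007, -0.02, 1.0, 0.001]
contact_force: [-15.1, 3.2, 4.2]
gripper_width: 0.002
grasp_force: 7.1
```

```bash
python3 -c "
from h import *
rep(-.04)"
```

```text
t 14.25 tcp [-132.    79.9] z 24.3 F [-15.    3.8] 4.2 | pack [-70.3  -6.2] th 0.009 res 0.4 n3 {'FL': [-21.2, 94.2], 'FR': [-19.4, -105.7], 'RL': [-121.2, 93.3], 'RR': [-119.4, -106.6]}
```

play_rows(
  commands=[
    [15, 0, 0, 0, 0, 0],
    [10, -20, 0, 0, 0, 0],
    [0, -40, 0, 0, 0, 0],
    [0, -40, 0, 0, 0, 0],
    [0, -40, 0, 0, 0, 0],
  ],
)

```text
time: 14.72
tool_pos: [0.5025, -0.0099, 0.027]
tool_rot: [0.001, -0.021, 1.0, -0.0]
contact_force: [0.3, 0.1, 0.0]
gripper_width: -0.003
grasp_force: 0.0
```

play_rows(
  commands=[
    [0, -32, 0, 0, 0, 0],
    [-8, 0, 0, 0, 0, 0],
    [-4, 0, 0, 0, 0, 0],
    [-3, 0, 0, 0, 0, 0],
    [-1, 0, 0, 0, 0, 0],
  ],
)

```text
time: 15.13
tool_pos: [0.5203, -0.0393, 0.0267]
tool_rot: [0.0, -0.021, 1.0, 0.0]
contact_force: [0.4, 0.1, 1.0]
gripper_width: -0.0
grasp_force: 0.0
```

```bash
python3 -c "
from h import *
rep()"
```

```text
t 15.13 tcp [-135.1  -92.2] z 26.7 F [0.4 0.1] 1.0 | pack [-70.   -6.3] th 0.005 res 0.3 n3 {'FL': [-20.4, 93.9], 'FR': [-19.5, -106.1], 'RL': [-120.4, 93.5], 'RR': [-119.5, -106.5]}
```

play_rows(
  commands=[
    [-1.5, 0, 0.5, 0, 0, 0],
    [-1.5, 0, 0.5, 0, 0, 0],
    [-1, 0, 0, 0, 0, 0],
    [-1, -0.3, -0.2, 0, 0, 0],
    [-1, -0.3, -0.2, 0, 0, 0],
  ],
)

```text
time: 15.6
tool_pos: [0.5243, -0.0399, 0.0255]
tool_rot: [-0.002, -0.02, 1.0, 0.001]
contact_force: [-6.9, 2.3, 2.6]
gripper_width: -0.004
grasp_force: 3.3
```

play_rows(
  commands=[
    [-1, -0.3, -0.2, 0, 0, 0],
    [-1, -0.3, -0.2, 0, 0, 0],
    [-1, -0.3, -0.2, 0, 0, 0],
    [-1, -0.3, 0, 0, 0, 0],
    [-1, -0.3, 0, 0, 0, 0],
  ],
)

```text
time: 16.02
tool_pos: [0.5264, -0.0412, 0.0249]
tool_rot: [-0.006, -0.021, 1.0, 0.001]
contact_force: [-13.9, 1.0, 6.0]
gripper_width: -0.004
grasp_force: 6.8
```

play_rows(
  commands=[
    [-1.2, -0.4, 0, 0, 0, 0],
    [-1.2, -0.4, 0, 0, 0, 0],
    [-1.2, -0.4, 0, 0, 0, 0],
    [-1.2, -0.4, 0, 0, 0, 0],
    [-1.2, -0.4, 0, 0, 0, 0],
  ],
)

```text
time: 16.43
tool_pos: [0.5322, -0.0432, 0.0249]
tool_rot: [-0.006, -0.021, 1.0, 0.001]
contact_force: [-13.3, -0.4, 5.2]
gripper_width: 0.001
grasp_force: 7.1
```

```bash
python3 -c "
from h import *
rep(.07)"
```

```text
t 16.43 tcp [-123.3  -96.7] z 24.9 F [-13.3   0.2] 5.2 | pack [-67.1  -5.5] th 0.075 res 0.3 n3 {'FL': [-24.7, 98.0], 'FR': [-9.7, -101.5], 'RL': [-124.4, 90.4], 'RR': [-109.4, -109.0]}
```

play_rows(
  commands=[
    [-1.2, -0.4, 0, 0, 0, 0],
    [-1.2, -0.4, 0, 0, 0, 0],
    [-1.2, -0.4, 0, 0, 0, 0],
    [-1.2, -0.4, 0, 0, 0, 0],
    [-1.2, -0.4, 0, 0, 0, 0],
  ],
)

```text
time: 16.9
tool_pos: [0.5383, -0.0451, 0.0248]
tool_rot: [-0.006, -0.021, 1.0, 0.0]
contact_force: [-12.7, -1.0, 5.1]
gripper_width: 0.001
grasp_force: 6.7
```

play_rows(
  commands=[
    [15, 0, 0, 0, 0, 0],
    [22, 10, 0, 0, 0, 0],
    [0, 40, 0, 0, 0, 0],
    [0, 40, 0, 0, 0, 0],
    [0, 40, 0, 0, 0, 0],
  ],
)

```text
time: 17.32
tool_pos: [0.5008, 0.0839, 0.0271]
tool_rot: [0.001, -0.019, 1.0, 0.0]
contact_force: [0.8, 0.5, -0.3]
gripper_width: 0.002
grasp_force: 0.0
```

play_rows(
  commands=[
    [0, 40, 0, 0, 0, 0],
    [0, 0, 0, 0, 0, 0],
    [-6, 0, 0, 0, 0, 0],
    [0, 0, 0, 0, 0, 0],
  ],
)

```text
time: 17.65
tool_pos: [0.5064, 0.1233, 0.0271]
tool_rot: [0.001, -0.021, 1.0, -0.0]
contact_force: [-0.6, 0.3, -0.3]
gripper_width: -0.002
grasp_force: 0.0
```

```bash
python3 -c "
from h import *
rep(.05)"
```

```text
t 17.65 tcp [-142.2   70.8] z 27.1 F [-0.6  0.3] -0.3 | pack [-65.8  -6. ] th 0.121 res 0.3 n3 {'FL': [-28.2, 99.3], 'FR': [-4.1, -99.3], 'RL': [-127.5, 87.2], 'RR': [-103.4, -111.3]}
```

play_rows(
  commands=[
    [-1.5, 1, 0.5, 0, 0, 0],
    [-1.5, 1, 0.5, 0, 0, 0],
    [-1, 0, 0.5, 0, 0, 0],
    [-1, 0.3, -0.2, 0, 0, 0],
    [-1, 0.3, -0.2, 0, 0, 0],
  ],
)

```text
time: 18.12
tool_pos: [0.5103, 0.1253, 0.0251]
tool_rot: [-0.001, -0.02, 1.0, -0.0]
contact_force: [-3.6, -2.6, 0.5]
gripper_width: -0.002
grasp_force: 2.2
```

play_rows(
  commands=[
    [-1, 0.3, -0.2, 0, 0, 0],
    [-1, 0.3, -0.2, 0, 0, 0],
    [-1, 0.3, -0.2, 0, 0, 0],
    [-1, 0.3, 0, 0, 0, 0],
    [-1, 0.3, 0, 0, 0, 0],
  ],
)

```text
time: 18.53
tool_pos: [0.5118, 0.1271, 0.0245]
tool_rot: [-0.005, -0.02, 1.0, -0.001]
contact_force: [-12.1, -2.2, 5.3]
gripper_width: -0.002
grasp_force: 6.4
```

play_rows(
  commands=[
    [-1.2, 0.4, 0, 0, 0, 0],
    [-1.2, 0.4, 0, 0, 0, 0],
    [-1.2, 0.4, 0, 0, 0, 0],
    [-1.2, 0.4, 0, 0, 0, 0],
    [-1.2, 0.4, 0, 0, 0, 0],
  ],
)

```text
time: 18.95
tool_pos: [0.517, 0.13, 0.0243]
tool_rot: [-0.006, -0.02, 1.0, -0.0]
contact_force: [-14.4, -0.8, 6.2]
gripper_width: 0.001
grasp_force: 7.1
```

```bash
python3 -c "
from h import *
rep(-.07)"
```

```text
t 18.95 tcp [-131.3   77. ] z 24.3 F [-14.4  -0.2] 6.2 | pack [-64.2  -6.4] th 0.064 res 0.5 n3 {'FL': [-20.6, 96.5], 'FR': [-7.9, -103.1], 'RL': [-120.4, 90.2], 'RR': [-107.7, -109.4]}
```

play_rows(
  commands=[
    [-1.2, 0.4, 0, 0, 0, 0],
    [-1.2, 0.4, 0, 0, 0, 0],
    [-1.2, 0.4, 0, 0, 0, 0],
    [-1.2, 0.4, 0, 0, 0, 0],
    [-1.2, 0.4, 0, 0, 0, 0],
  ],
)

```text
time: 19.42
tool_pos: [0.5227, 0.1326, 0.0242]
tool_rot: [-0.006, -0.02, 1.0, 0.0]
contact_force: [-13.6, 0.7, 5.0]
gripper_width: 0.001
grasp_force: 6.9
```

play_rows(
  commands=[
    [-1, 0.3, 0, 0, 0, 0],
    [-1, 0.3, 0, 0, 0, 0],
  ],
)

```text
time: 19.58
tool_pos: [0.5245, 0.1334, 0.0241]
tool_rot: [-0.007, -0.02, 1.0, 0.0]
contact_force: [-14.1, 1.4, 6.7]
gripper_width: 0.0
grasp_force: 7.5
```

```bash
python3 -c "
from h import *
rep(-.06,'pics/a4.png')"
```

```text
t 19.58 tcp [-123.7   80.1] z 24.1 F [-14.   2.] 6.7 | pack [-62.   -6.4] th 0.003 res 0.7 n3 {'FL': [-12.3, 93.8], 'FR': [-11.7, -106.2], 'RL': [-112.3, 93.5], 'RR': [-111.7, -106.5]}
```

View pics/a4.png

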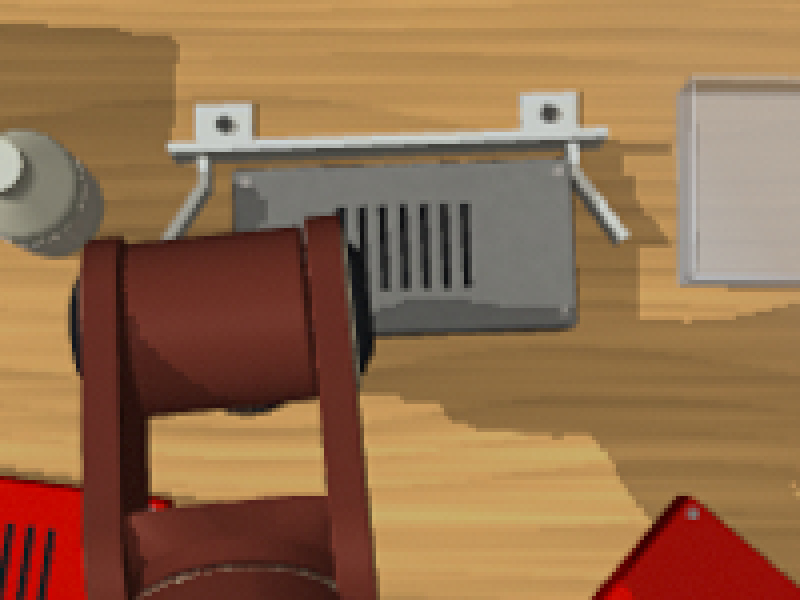

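The pack is straight, about 12 mm from the plate and inside the rails, close to the right one. Next is the right corner.

play_rows(
  commands=[
    [15, 0, 0, 0, 0, 0],
    [10, -20, 0, 0, 0, 0],
    [0, -40, 0, 0, 0, 0],
    [0, -40, 0, 0, 0, 0],
    [0, -40, 0, 0, 0, 0],
  ],
)

```text
time: 20.05
tool_pos: [0.5105, -0.0091, 0.0265]
tool_rot: [0.001, -0.021, 1.0, -0.0]
contact_force: [1.1, 0.1, -0.5]
gripper_width: -0.0
grasp_force: 0.0
```

play_rows(
  commands=[
    [0, -34, 0, 0, 0, 0],
    [-8, 0, 0, 0, 0, 0],
    [-4, 0, 1, 0, 0, 0],
    [-3, 0, 1, 0, 0, 0],
    [-1, 0, 0, 0, 0, 0],
  ],
)

```text
time: 20.47
tool_pos: [0.5281, -0.0403, 0.0239]
tool_rot: [-0.0, -0.021, 1.0, 0.0]
contact_force: [-0.2, 0.3, -0.7]
gripper_width: -0.004
grasp_force: 0.0
```

play_rows(
  commands=[
    [-1.5, 0, 0, 0, 0, 0],
    [-1.5, 0, 0, 0, 0, 0],
    [-1, 0, 0, 0, 0, 0],
    [-1, -0.3, -0.2, 0, 0, 0],
    [-1, -0.3, -0.2, 0, 0, 0],
  ],
)

```text
time: 20.88
tool_pos: [0.5316, -0.0406, 0.0237]
tool_rot: [-0.003, -0.021, 1.0, 0.001]
contact_force: [-8.4, 1.4, 2.4]
gripper_width: 0.003
grasp_force: 4.2
```

play_rows(
  commands=[
    [-1, -0.3, -0.2, 0, 0, 0],
    [-1, -0.3, -0.2, 0, 0, 0],
    [-1, -0.3, -0.2, 0, 0, 0],
    [-1, -0.3, 0, 0, 0, 0],
    [-1, -0.3, 0, 0, 0, 0],
  ],
)

```text
time: 21.3
tool_pos: [0.5344, -0.042, 0.0233]
tool_rot: [-0.006, -0.021, 1.0, 0.001]
contact_force: [-13.1, 0.2, 5.0]
gripper_width: -0.001
grasp_force: 6.6
```

```bash
python3 -c "
from h import *
rep(.02)"
```

```text
t 21.30 tcp [-121.1  -95.6] z 23.3 F [-13.1   0.7] 5.0 | pack [-61.5  -6.2] th 0.017 res 0.4 n3 {'FL': [-13.2, 94.6], 'FR': [-9.8, -105.4], 'RL': [-113.2, 92.9], 'RR': [-109.7, -107.1]}
```

play_rows(
  commands=[
    [-1, -0.3, 0, 0, 0, 0],
    [-1, -0.3, 0, 0, 0, 0],
    [-1, -0.3, 0, 0, 0, 0],
    [-1, -0.3, 0, 0, 0, 0],
    [-1, -0.3, 0, 0, 0, 0],
  ],
)

```text
time: 21.77
tool_pos: [0.5392, -0.0437, 0.0233]
tool_rot: [-0.006, -0.021, 1.0, 0.0]
contact_force: [-13.7, -1.0, 5.2]
gripper_width: 0.005
grasp_force: 7.0
```

play_rows(
  commands=[
    [-1, -0.3, 0, 0, 0, 0],
    [-1, -0.3, 0, 0, 0, 0],
    [-1, -0.3, 0, 0, 0, 0],
  ],
)

```text
time: 22.02
tool_pos: [0.5422, -0.0446, 0.0233]
tool_rot: [-0.006, -0.021, 1.0, 0.0]
contact_force: [-14.0, -0.9, 5.6]
gripper_width: 0.002
grasp_force: 6.9
```

play_rows(
  commands=[
    [15, 0, 0, 0, 0, 0],
    [18, 10, 0, 0, 0, 0],
    [0, 40, 0, 0, 0, 0],
    [0, 40, 0, 0, 0, 0],
    [0, 40, 0, 0, 0, 0],
  ],
)

```text
time: 22.43
tool_pos: [0.5087, 0.0846, 0.0256]
tool_rot: [0.001, -0.019, 1.0, 0.0]
contact_force: [1.1, -0.3, 0.4]
gripper_width: 0.004
grasp_force: 0.0
```

play_rows(
  commands=[
    [0, 40, 0, 0, 0, 0],
    [0, 0, 0.5, 0, 0, 0],
    [-6, 0, 1, 0, 0, 0],
    [0, 0, 0.5, 0, 0, 0],
  ],
)

```text
time: 22.77
tool_pos: [0.5143, 0.1239, 0.0235]
tool_rot: [0.001, -0.021, 1.0, -0.0]
contact_force: [1.1, -1.4, -0.1]
gripper_width: -0.004
grasp_force: 0.0
```

```bash
python3 -c "
from h import *
rep(.06)"
```

```text
t 22.77 tcp [-134.3   71.1] z 23.5 F [ 1.  -1.5] -0.1 | pack [-59.6  -6.1] th 0.086 res 0.2 n3 {'FL': [-18.4, 97.8], 'FR': [-1.2, -101.5], 'RL': [-118.1, 89.2], 'RR': [-100.8, -110.1]}
```

play_rows(
  commands=[
    [-2, 2, 0, 0, 0, 0],
    [-1.5, 1, 0, 0, 0, 0],
    [-1.5, 0, 0, 0, 0, 0],
    [-1, 0.3, -0.2, 0, 0, 0],
    [-1, 0.3, -0.2, 0, 0, 0],
  ],
)

```text
time: 23.23
tool_pos: [0.52, 0.1271, 0.0236]
tool_rot: [-0.0, -0.02, 1.0, -0.0]
contact_force: [-3.2, -2.2, 0.1]
gripper_width: 0.005
grasp_force: 1.5
```

play_rows(
  commands=[
    [-1, 0.3, -0.2, 0, 0, 0],
    [-1, 0.3, -0.2, 0, 0, 0],
    [-1, 0.3, -0.2, 0, 0, 0],
    [-1, 0.3, 0, 0, 0, 0],
    [-1, 0.3, 0, 0, 0, 0],
  ],
)

```text
time: 23.65
tool_pos: [0.5212, 0.1285, 0.0231]
tool_rot: [-0.005, -0.02, 1.0, -0.001]
contact_force: [-12.2, -4.1, 8.1]
gripper_width: -0.002
grasp_force: 6.8
```

play_rows(
  commands=[
    [-1, 0.3, 0, 0, 0, 0],
    [-1, 0.3, 0, 0, 0, 0],
    [-1, 0.3, 0, 0, 0, 0],
    [-1, 0.3, 0, 0, 0, 0],
  ],
)

```text
time: 23.98
tool_pos: [0.5246, 0.1304, 0.0231]
tool_rot: [-0.006, -0.02, 1.0, -0.001]
contact_force: [-15.4, -2.3, 9.8]
gripper_width: 0.003
grasp_force: 7.5
```

```bash
python3 -c "
from h import *
rep(-.04)"
```

```text
t 23.98 tcp [-123.7   77.1] z 23.1 F [-15.5  -1.7] 9.8 | pack [-57.5  -6.4] th 0.051 res 0.4 n3 {'FL': [-12.6, 96.1], 'FR': [-2.4, -103.7], 'RL': [-112.5, 90.9], 'RR': [-102.3, -108.8]}
```

play_rows(
  commands=[
    [-1, 0.3, -0.4, 0, 0, 0],
    [-1, 0.3, -0.4, 0, 0, 0],
    [-1, 0.3, -0.3, 0, 0, 0],
    [-1, 0.3, 0, 0, 0, 0],
  ],
)

```text
time: 24.37
tool_pos: [0.528, 0.1321, 0.0232]
tool_rot: [-0.006, -0.02, 1.0, -0.0]
contact_force: [-14.3, 0.4, 5.4]
gripper_width: 0.001
grasp_force: 6.7
```

play_rows(
  commands=[
    [-1, 0.3, 0, 0, 0, 0],
    [-1, 0.3, 0, 0, 0, 0],
    [-1, 0.3, 0, 0, 0, 0],
  ],
)

```text
time: 24.62
tool_pos: [0.5307, 0.1333, 0.0233]
tool_rot: [-0.006, -0.02, 1.0, 0.0]
contact_force: [-14.3, 0.2, 5.6]
gripper_width: 0.001
grasp_force: 7.4
```

```bash
python3 -c "
from h import *
rep(-.05)"
```

```text
t 24.62 tcp [-117.5   79.7] z 23.3 F [-14.3   0.8] 5.6 | pack [-55.9  -6.5] th -0.001 res 0.3 n3 {'FL': [-5.8, 93.4], 'FR': [-6.0, -106.6], 'RL': [-105.8, 93.6], 'RR': [-106.0, -106.4]}
```

play_rows(
  commands=[
    [15, 0, 0, 0, 0, 0],
    [10, -20, 0, 0, 0, 0],
    [0, -40, 0, 0, 0, 0],
    [0, -40, 0, 0, 0, 0],
    [0, -40, 0, 0, 0, 0],
  ],
)

```text
time: 25.08
tool_pos: [0.5166, -0.0088, 0.0257]
tool_rot: [0.001, -0.021, 1.0, -0.0]
contact_force: [1.1, -1.1, -0.5]
gripper_width: -0.002
grasp_force: 0.0
```

play_rows(
  commands=[
    [0, -34, 0, 0, 0, 0],
    [-8, 0, 0, 0, 0, 0],
    [-4, 0, 0.5, 0, 0, 0],
    [-3, 0, 0.5, 0, 0, 0],
    [-1, 0, 0, 0, 0, 0],
  ],
)

```text
time: 25.5
tool_pos: [0.5342, -0.0401, 0.0242]
tool_rot: [0.0, -0.021, 1.0, 0.0]
contact_force: [-0.7, -1.2, 0.2]
gripper_width: -0.0
grasp_force: 0.0
```

play_rows(
  commands=[
    [-1.5, 0, 0, 0, 0, 0],
    [-1.5, 0, 0, 0, 0, 0],
    [-1, 0, 0, 0, 0, 0],
    [-1, -0.3, -0.2, 0, 0, 0],
    [-1, -0.3, -0.2, 0, 0, 0],
  ],
)

```text
time: 25.92
tool_pos: [0.5369, -0.0403, 0.0235]
tool_rot: [-0.004, -0.021, 1.0, 0.001]
contact_force: [-10.3, 1.9, 4.5]
gripper_width: 0.002
grasp_force: 5.2
```

play_rows(
  commands=[
    [-1, -0.3, -0.2, 0, 0, 0],
    [-1, -0.3, -0.2, 0, 0, 0],
    [-1, -0.3, -0.2, 0, 0, 0],
    [-1, -0.3, 0, 0, 0, 0],
    [-1, -0.3, 0, 0, 0, 0],
  ],
)

```text
time: 26.33
tool_pos: [0.5403, -0.0418, 0.0233]
tool_rot: [-0.006, -0.021, 1.0, 0.001]
contact_force: [-13.3, -0.4, 6.0]
gripper_width: 0.001
grasp_force: 6.6
```

```bash
python3 -c "
from h import *
rep(.02)"
```

```text
t 26.33 tcp [-115.2  -95.6] z 23.3 F [-13.3   0.1] 6.0 | pack [-55.3  -6.2] th 0.023 res 0.4 n3 {'FL': [-7.6, 94.9], 'FR': [-3.0, -105.0], 'RL': [-107.6, 92.6], 'RR': [-103.0, -107.3]}
```

play_rows(
  commands=[
    [-1, -0.3, 0, 0, 0, 0],
    [-1, -0.3, 0, 0, 0, 0],
  ],
)

```text
time: 26.55
tool_pos: [0.5421, -0.0424, 0.0233]
tool_rot: [-0.006, -0.021, 1.0, 0.001]
contact_force: [-13.8, 0.0, 5.5]
gripper_width: 0.003
grasp_force: 6.8
```

play_rows(
  commands=[
    [-1, -0.3, 0, 0, 0, 0],
  ],
)

```text
time: 26.63
tool_pos: [0.5429, -0.0427, 0.0233]
tool_rot: [-0.006, -0.021, 1.0, 0.001]
contact_force: [-17.5, 0.5, 8.4]
gripper_width: 0.002
grasp_force: 8.8
```

play_rows(
  commands=[
    [15, 0, 0, 0, 0, 0],
    [18, 10, 0, 0, 0, 0],
    [0, 40, 0, 0, 0, 0],
    [0, 40, 0, 0, 0, 0],
    [0, 40, 0, 0, 0, 0],
  ],
)

```text
time: 27.05
tool_pos: [0.5095, 0.0863, 0.0256]
tool_rot: [0.001, -0.019, 1.0, 0.0]
contact_force: [0.8, 0.7, 0.4]
gripper_width: -0.001
grasp_force: 0.0
```

play_rows(
  commands=[
    [0, 40, 0, 0, 0, 0],
    [0, 2, 0.5, 0, 0, 0],
    [-8, 0, 0, 0, 0, 0],
    [-5, 0, 0, 0, 0, 0],
    [0, 0, 0, 0, 0, 0],
  ],
)

```text
time: 27.47
tool_pos: [0.5227, 0.1267, 0.0253]
tool_rot: [0.001, -0.02, 1.0, -0.0]
contact_force: [-0.1, -0.1, 0.8]
gripper_width: -0.001
grasp_force: 0.0
```

```bash
python3 -c "
from h import *
rep(.02)"
```

```text
t 27.47 tcp [-125.7   73.4] z 25.3 F [-0.1 -0.1] 0.8 | pack [-54.6  -6.1] th 0.039 res 0.3 n3 {'FL': [-8.5, 95.8], 'FR': [-0.7, -104.1], 'RL': [-108.5, 91.9], 'RR': [-100.7, -108.0]}
```

play_rows(
  commands=[
    [-2, 1, 0.3, 0, 0, 0],
    [-2, 1, 0.3, 0, 0, 0],
    [-1.5, 0, 0, 0, 0, 0],
    [-1, 0.3, -0.2, 0, 0, 0],
    [-1, 0.3, -0.2, 0, 0, 0],
  ],
)

```text
time: 27.93
tool_pos: [0.5282, 0.1301, 0.0245]
tool_rot: [-0.0, -0.02, 1.0, -0.0]
contact_force: [-2.7, -2.0, 0.8]
gripper_width: 0.001
grasp_force: 1.5
```

play_rows(
  commands=[
    [-1, 0.3, -0.3, 0, 0, 0],
    [-1, 0.3, -0.3, 0, 0, 0],
    [-1, 0.3, -0.3, 0, 0, 0],
    [-1, 0.3, -0.2, 0, 0, 0],
  ],
)

```text
time: 28.27
tool_pos: [0.5285, 0.131, 0.0241]
tool_rot: [-0.005, -0.02, 1.0, -0.001]
contact_force: [-11.5, -2.8, 3.4]
gripper_width: 0.002
grasp_force: 5.6
```

play_rows(
  commands=[
    [-1, 0.3, -0.1, 0, 0, 0],
    [-1, 0.3, 0, 0, 0, 0],
    [-1, 0.3, 0, 0, 0, 0],
  ],
)

```text
time: 28.52
tool_pos: [0.531, 0.1324, 0.024]
tool_rot: [-0.005, -0.02, 1.0, -0.001]
contact_force: [-12.5, -1.8, 4.9]
gripper_width: 0.005
grasp_force: 6.3
```

```bash
python3 -c "
from h import *
rep(-.03)"
```

```text
t 28.52 tcp [-117.2   78.8] z 24.0 F [-12.5  -1.3] 4.9 | pack [-54.2  -6.2] th 0.016 res 0.5 n3 {'FL': [-5.8, 94.6], 'FR': [-2.6, -105.4], 'RL': [-105.8, 93.0], 'RR': [-102.5, -107.0]}
```

play_rows(
  commands=[
    [-1, 0.3, 0, 0, 0, 0],
    [-1, 0.3, 0, 0, 0, 0],
    [-1, 0.3, 0, 0, 0, 0],
  ],
)

```text
time: 28.82
tool_pos: [0.5335, 0.1337, 0.0239]
tool_rot: [-0.006, -0.02, 1.0, -0.0]
contact_force: [-12.9, -1.3, 6.3]
gripper_width: 0.0
grasp_force: 6.8
```

play_rows(
  commands=[
    [-1, 0.3, 0, 0, 0, 0],
  ],
)

```text
time: 28.9
tool_pos: [0.5344, 0.1341, 0.0239]
tool_rot: [-0.006, -0.02, 1.0, -0.0]
contact_force: [-14.7, -0.7, 5.7]
gripper_width: -0.001
grasp_force: 7.0
```

```bash
python3 -c "
from h import *
rep(-.03)"
```

```text
t 28.90 tcp [-113.8   80.4] z 23.9 F [-14.7  -0.1] 5.7 | pack [-52.7  -6. ] th -0.016 res 0.6 n3 {'FL': [-1.1, 93.1], 'FR': [-4.2, -106.8], 'RL': [-101.1, 94.7], 'RR': [-104.2, -105.2]}
```

play_rows(
  commands=[
    [15, 0, 0, 0, 0, 0],
    [10, -20, 0, 0, 0, 0],
    [0, -40, 0, 0, 0, 0],
    [0, -40, 0, 0, 0, 0],
    [0, -40, 0, 0, 0, 0],
  ],
)

```text
time: 29.37
tool_pos: [0.52, -0.0077, 0.0262]
tool_rot: [0.001, -0.021, 1.0, -0.0]
contact_force: [0.7, -0.1, -0.5]
gripper_width: 0.001
grasp_force: 0.0
```

play_rows(
  commands=[
    [0, -34, 0, 0, 0, 0],
    [-8, 0, 0, 0, 0, 0],
    [-4, 0, 0.5, 0, 0, 0],
    [-3, 0, 0.5, 0, 0, 0],
    [-1, 0, 0, 0, 0, 0],
  ],
)

```text
time: 29.78
tool_pos: [0.5377, -0.0391, 0.0247]
tool_rot: [0.0, -0.021, 1.0, 0.0]
contact_force: [-0.4, -0.8, -0.3]
gripper_width: 0.001
grasp_force: 0.0
```

play_rows(
  commands=[
    [-1.5, 0, 0, 0, 0, 0],
    [-1.5, 0, 0, 0, 0, 0],
    [-1, 0, 0, 0, 0, 0],
    [-1, -0.3, -0.2, 0, 0, 0],
    [-1, -0.3, -0.2, 0, 0, 0],
  ],
)

```text
time: 30.2
tool_pos: [0.5395, -0.0391, 0.0236]
tool_rot: [-0.005, -0.021, 1.0, 0.001]
contact_force: [-13.0, 0.6, 4.9]
gripper_width: 0.001
grasp_force: 6.4
```

play_rows(
  commands=[
    [-1, -0.3, -0.2, 0, 0, 0],
    [-1, -0.3, -0.2, 0, 0, 0],
    [-1, -0.3, -0.2, 0, 0, 0],
    [-1, -0.3, 0, 0, 0, 0],
  ],
)

```text
time: 30.53
tool_pos: [0.5425, -0.0403, 0.0236]
tool_rot: [-0.006, -0.021, 1.0, 0.001]
contact_force: [-13.2, 0.1, 3.5]
gripper_width: -0.003
grasp_force: 6.5
```

```bash
python3 -c "
from h import *
rep(.015)"
```

```text
t 30.53 tcp [-112.9  -94.2] z 23.6 F [-13.2   0.7] 3.5 | pack [-52.8  -6.5] th 0.009 res 0.4 n3 {'FL': [-3.7, 94.0], 'FR': [-1.8, -106.0], 'RL': [-103.7, 93.1], 'RR': [-101.8, -106.9]}
```

play_rows(
  commands=[
    [-1, -0.3, 0, 0, 0, 0],
  ],
)

```text
time: 30.67
tool_pos: [0.5431, -0.0405, 0.0235]
tool_rot: [-0.007, -0.021, 1.0, 0.001]
contact_force: [-17.5, 0.1, 8.0]
gripper_width: 0.0
grasp_force: 8.9
```

play_rows(
  commands=[
    [15, 0, 0, 0, 0, 0],
    [18, 10, 0, 0, 0, 0],
    [0, 40, 0, 0, 0, 0],
    [0, 40, 0, 0, 0, 0],
    [0, 40, 0, 0, 0, 0],
  ],
)

```text
time: 31.08
tool_pos: [0.5098, 0.0883, 0.026]
tool_rot: [0.001, -0.02, 1.0, 0.0]
contact_force: [1.6, 0.4, -0.6]
gripper_width: -0.002
grasp_force: 0.0
```

play_rows(
  commands=[
    [0, 40, 0, 0, 0, 0],
    [0, 2, 0.5, 0, 0, 0],
    [-8, 0, 0.5, 0, 0, 0],
    [-7, 0, 0, 0, 0, 0],
    [-3, 0, 0, 0, 0, 0],
  ],
)

```text
time: 31.5
tool_pos: [0.528, 0.1288, 0.0251]
tool_rot: [0.001, -0.02, 1.0, -0.0]
contact_force: [0.9, -0.0, 0.2]
gripper_width: -0.003
grasp_force: 0.0
```

```bash
python3 -c "
from h import *
rep(.01)"
```

```text
t 31.50 tcp [-120.4   75.3] z 25.1 F [ 0.9 -0.1] 0.2 | pack [-52.3  -6. ] th 0.014 res 0.4 n3 {'FL': [-3.7, 94.7], 'FR': [-0.9, -105.3], 'RL': [-103.7, 93.3], 'RR': [-100.8, -106.7]}
```

play_rows(
  commands=[
    [-2, 1, 0.3, 0, 0, 0],
    [-2, 1, 0.3, 0, 0, 0],
    [-1.5, 0, 0, 0, 0, 0],
    [-1, 0.3, -0.2, 0, 0, 0],
    [-1, 0.3, -0.2, 0, 0, 0],
  ],
)

```text
time: 31.97
tool_pos: [0.5331, 0.1319, 0.0243]
tool_rot: [-0.001, -0.02, 1.0, -0.0]
contact_force: [-3.7, -1.8, 1.3]
gripper_width: 0.0
grasp_force: 1.9
```

play_rows(
  commands=[
    [-1, 0.3, -0.3, 0, 0, 0],
    [-1, 0.3, -0.3, 0, 0, 0],
    [-1, 0.3, -0.3, 0, 0, 0],
  ],
)

```text
time: 32.22
tool_pos: [0.5331, 0.1326, 0.0239]
tool_rot: [-0.005, -0.02, 1.0, -0.001]
contact_force: [-10.9, -3.0, 3.5]
gripper_width: -0.0
grasp_force: 5.3
```

play_rows(
  commands=[
    [-1, 0.3, -0.1, 0, 0, 0],
    [-1, 0.3, 0, 0, 0, 0],
  ],
)

```text
time: 32.38
tool_pos: [0.5346, 0.1335, 0.0238]
tool_rot: [-0.005, -0.02, 1.0, -0.001]
contact_force: [-12.1, -2.7, 5.0]
gripper_width: -0.001
grasp_force: 6.1
```

```bash
python3 -c "
from h import *
rep(-.01)"
```

```text
t 32.38 tcp [-113.6   79.8] z 23.8 F [-12.2  -2.2] 5.0 | pack [-52.  -6.] th 0.005 res 0.5 n3 {'FL': [-2.5, 94.3], 'FR': [-1.6, -105.7], 'RL': [-102.5, 93.8], 'RR': [-101.6, -106.2]}
```

play_rows(
  commands=[
    [-1, 0.3, 0, 0, 0, 0],
    [-0.7, 0.2, 0, 0, 0, 0],
  ],
)

```text
time: 32.6
tool_pos: [0.5359, 0.1343, 0.0237]
tool_rot: [-0.006, -0.02, 1.0, -0.001]
contact_force: [-14.6, -3.8, 7.3]
gripper_width: -0.003
grasp_force: 7.6
```

play_rows(
  commands=[
    [-0.6, 0.2, -0.1, 0, 0, 0],
  ],
)

```text
time: 32.68
tool_pos: [0.5358, 0.1343, 0.0236]
tool_rot: [-0.007, -0.02, 1.0, -0.001]
contact_force: [-14.9, -3.0, 5.9]
gripper_width: -0.001
grasp_force: 7.8
```

```bash
python3 -c "
from h import *
rep(-.01)"
```

```text
t 32.68 tcp [-112.3   80.6] z 23.6 F [-15.   -2.3] 5.9 | pack [-51.3  -6. ] th -0.007 res 0.9 n3 {'FL': [-0.6, 93.6], 'FR': [-2.0, -106.4], 'RL': [-100.6, 94.3], 'RR': [-102.0, -105.7]}
```

play_rows(
  commands=[
    [-0.6, 0, -0.2, 0, 0, 0],
    [0, 0, 0, 0, 0, 0],
    [0, 0, 0, 0, 0, 0],
  ],
)

```text
time: 32.98
tool_pos: [0.5358, 0.1343, 0.0236]
tool_rot: [-0.007, -0.02, 1.0, -0.001]
contact_force: [-15.3, -3.6, 7.0]
gripper_width: 0.003
grasp_force: 8.0
```

```bash
python3 -c "
from h import *
rep(0,'pics/a5.png')"
```

```text
t 32.98 tcp [-112.3   80.6] z 23.6 F [-15.4  -3. ] 7.0 | pack [-51.5  -6. ] th -0.008 res 0.6 n3 {'FL': [-0.6, 93.6], 'FR': [-2.3, -106.4], 'RL': [-100.6, 94.4], 'RR': [-102.3, -105.6]}
```

View pics/a5.png

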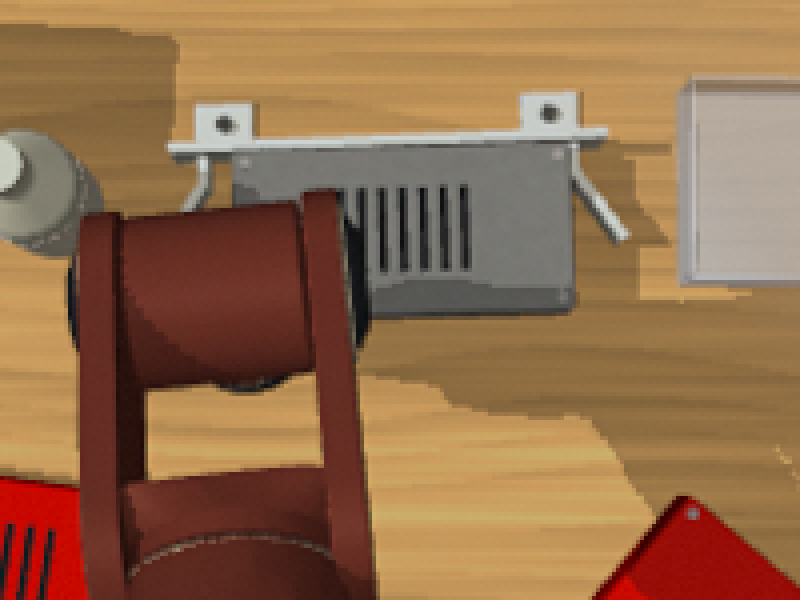

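The pack is flush with the plate on the left and about 1.5 mm open on the right. One last press on the right should close it.

play_rows(
  commands=[
    [15, 0, 0, 0, 0, 0],
    [10, -20, 0, 0, 0, 0],
    [0, -40, 0, 0, 0, 0],
    [0, -40, 0, 0, 0, 0],
    [0, -40, 0, 0, 0, 0],
  ],
)

```text
time: 33.45
tool_pos: [0.5224, -0.0069, 0.0263]
tool_rot: [0.001, -0.021, 1.0, -0.0]
contact_force: [1.2, 0.3, -1.0]
gripper_width: 0.002
grasp_force: 0.0
```

play_rows(
  commands=[
    [0, -34, 0, 0, 0, 0],
    [-8, 0, 0, 0, 0, 0],
    [-4, 0, 0.5, 0, 0, 0],
    [-3, 0, 0.5, 0, 0, 0],
    [-1, 0, 0, 0, 0, 0],
  ],
)

```text
time: 33.87
tool_pos: [0.5401, -0.0383, 0.0248]
tool_rot: [0.0, -0.021, 1.0, 0.0]
contact_force: [-0.3, -0.4, 0.1]
gripper_width: 0.0
grasp_force: 0.0
```

play_rows(
  commands=[
    [-1.5, 0, 0, 0, 0, 0],
    [-1.5, 0, 0, 0, 0, 0],
    [-1, 0, 0, 0, 0, 0],
    [-1, -0.3, -0.2, 0, 0, 0],
    [-1, -0.3, -0.2, 0, 0, 0],
  ],
)

```text
time: 34.28
tool_pos: [0.5415, -0.0382, 0.0236]
tool_rot: [-0.005, -0.021, 1.0, 0.001]
contact_force: [-13.4, 1.3, 4.7]
gripper_width: 0.002
grasp_force: 6.8
```

play_rows(
  commands=[
    [-1, -0.3, -0.2, 0, 0, 0],
    [-1, -0.3, -0.2, 0, 0, 0],
  ],
)

```text
time: 34.45
tool_pos: [0.5429, -0.0388, 0.0236]
tool_rot: [-0.006, -0.021, 1.0, 0.001]
contact_force: [-11.3, -0.4, 3.6]
gripper_width: -0.005
grasp_force: 6.2
```

```bash
python3 -c "
from h import *
rep(.005)"
```

```text
t 34.45 tcp [-112.4  -92.7] z 23.6 F [-11.3   0.1] 3.6 | pack [-51.6  -6.4] th -0.001 res 0.4 n3 {'FL': [-1.5, 93.6], 'FR': [-1.7, -106.4], 'RL': [-101.5, 93.6], 'RR': [-101.7, -106.4]}
```

play_rows(
  commands=[
    [-1, -0.3, -0.1, 0, 0, 0],
    [-0.5, 0, -0.1, 0, 0, 0],
    [0, 0, 0, 0, 0, 0],
  ],
)

```text
time: 34.75
tool_pos: [0.5431, -0.0389, 0.0234]
tool_rot: [-0.008, -0.021, 1.0, 0.001]
contact_force: [-17.1, 0.6, 7.2]
gripper_width: -0.0
grasp_force: 8.5
```

play_rows(
  commands=[
    [-0.3, 0, -0.1, 0, 0, 0],
    [0, 0, 0, 0, 0, 0],
    [0, 0, 0, 0, 0, 0],
  ],
)

```text
time: 35.0
tool_pos: [0.5431, -0.0388, 0.0234]
tool_rot: [-0.008, -0.021, 1.0, 0.001]
contact_force: [-18.0, 0.3, 8.3]
gripper_width: 0.002
grasp_force: 8.9
```

```bash
python3 -c "
from h import *
rep(.005)"
```

```text
t 35.00 tcp [-112.3  -92.8] z 23.4 F [-18.   1.] 8.3 | pack [-51.   -6.5] th 0.006 res 0.4 n3 {'FL': [-1.5, 93.8], 'FR': [-0.4, -106.2], 'RL': [-101.5, 93.2], 'RR': [-100.4, -106.8]}
```

Pressed home: the right end is hard against the plate and the left is about 1 mm off. I'll retreat, lift, check and hand in.

play_rows(
  commands=[
    [5, 0, 0, 0, 0, 0],
    [20, 0, 0, 0, 0, 0],
    [20, 0, -10, 0, 0, 0],
    [0, 0, -35, 0, 0, 0],
    [0, 0, -35, 0, 0, 0],
  ],
)

```text
time: 35.47
tool_pos: [0.5014, -0.041, 0.1041]
tool_rot: [-0.003, -0.021, 1.0, 0.001]
contact_force: [1.4, 0.2, 0.3]
gripper_width: -0.004
grasp_force: 0.0
```

play_rows(
  commands=[
    [10, 0, -30, 0, 0, 0],
    [0, 0, -30, 0, 0, 0],
    [0, 0, 0, 0, 0, 0],
    [0, 0, 0, 0, 0, 0],
    [0, 0, 0, 0, 0, 0],
  ],
)

```text
time: 35.88
tool_pos: [0.4943, -0.0421, 0.1656]
tool_rot: [-0.0, -0.021, 1.0, 0.0]
contact_force: [-0.2, 0.6, -0.1]
gripper_width: -0.001
grasp_force: 0.0
```

```bash
python3 -c "
from h import *
rep()
print(manip.job_done())"
```

```text
t 35.88 tcp [-161.1  -94. ] z 165.6 F [-0.1  0.6] -0.1 | pack [-51.   -6.5] th 0.005 res 0.4 n3 {'FL': [-1.5, 93.8], 'FR': [-0.5, -106.2], 'RL': [-101.5, 93.2], 'RR': [-100.5, -106.8]}
the job is handed in; nothing more can be done
None
```

The pack is walked home against the end plate: by the camera its left end is 1.5 mm and its right end 0.5 mm from the plate, the highest wrist force I read was about 20 N, and the job was handed in at 36 s with the arm clear; no verdict was returned.

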